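Pack bowls and sherds into the spring drawer of a finds case

TASK

Clear the mending table into the wooden finds case: press the steel push catch on its top so that the concealed drawer springs out, stand the largest white bowl in the cork ring, nest the other white bowls upright in it in order of size (each in the next larger one that is there), and put all the loose potsherds in the narrow bay beside. Then push the drawer home until the catch holds it flush, and leave the amber jar and the sanding block where they are.

Things in the scene. Friction and masses are not known exactly. Their poses are not given: they have to be found in the camera images.
- catch (a joint): steel push button (diameter 26 mm) standing up from the case's top; travel in m, 0 = up, 0.010 = fully down; spring 1.2 N rising to 4.2 N; the drawer is let go at about 4 to 7 mm. It springs back up when released
- catch_top (a point): centre of the push button's upper face, 125 mm above the table when up; it is pressed straight down
- drawer (a joint): drawer of the finds case, travel in m: 0 = closed and latched (front flush with the case), 0.152 = sprung fully out towards the robot. It has no handle. A spring drives it out when the catch is pressed (about 6.5 N closed, 3.7 N fully out, plus 1 N friction). To latch, push its front home past 0 to the stop at -0.004 (about 12 N in all); let go, it rests within 2 mm of 0
- drawer_front (a point): centre of the outer face of the drawer's plain front panel (225 mm wide, 83 mm high, from z 13 to 96 mm), which moves with the drawer; its x axis points straight into the case (the way to push), z up. The case is a wooden box 180 mm deep, 251 mm wide, 109 mm high, fixed on the table; the drawer is all inside it when closed
- bowl_bay (a point): centre of the drawer's bowl bay (147 x 146 mm) on its floor, 19 mm above the table; axes as drawer_front. Round this point lies a cork ring, inner diameter about 84 mm, 5 mm high, for the foot of the largest bowl (foot 72 mm). The sides, rear and divider of the drawer are 14 mm high above the floor, the front panel 77 mm; the case's top leaves 78 mm above the drawer's floor
- sherd_bay (a point): centre of the drawer's narrow sherd bay (147 mm along x, 62 mm along y) on its floor, 19 mm above the table, on the right of the bowl bay seen from the robot; axes as drawer_front
- large_bowl_c (a point): largest white bowl, on its axis half-way up: rim diameter 130 mm, height 61 mm, foot 72 mm, wall about 4 mm, z up; take it by the rim, one finger inside. Its wall leans outwards 28 degrees from the vertical (middle bowl 20, small bowl 18), so fingers tilted along the wall hold it level; vertical fingers let it swing until the wall hangs upright
- mid_bowl_c (a point): middle white bowl, on its axis half-way up: rim diameter 86 mm, height 53 mm, foot 48 mm, wall about 4 mm, z up; take it by the rim; may be absent. Nested in the large bowl its underside stands about 8 mm above the large bowl's
- small_bowl_c (a point): smallest white bowl, on its axis half-way up: rim diameter 76 mm, height 43 mm, foot 44 mm, wall about 4 mm, z up; take it by the rim. It may come to rest cocked; a light press on the high side of its rim seats it. Nested in the middle bowl its underside stands about 12 to 15 mm above that bowl's; in the large bowl about 8 mm above the large one's
- sherd_a_c (a point): potsherd, flat, 52 (x) by 47 (y) by 12 mm high, its centre; grip it across y by its broken edges; may be absent
- sherd_b_c (a point): potsherd, flat, 41 (x) by 39 (y) by 11 mm high, its centre; may be absent
- sherd_c_c (a point): potsherd, flat, 36 (x) by 35 (y) by 10 mm high, its centre; may be absent
- amber_jar: brown jar with a screw cap, 47 mm across, 81 mm high, centre of its underside; a bystander
- block: cork sanding block, 50 x 76 x 28 mm, centre of its underside; a bystander. Round the work stand, fixed: a crate 0.11 to 0.21 m high at the back left (where world x + y > 0.97 m) and a chair back 0.14 m high beyond the right table edge (where x + y < 0.09 m)

How it is judged:
By the outcome, as a careful person would: the job done as asked, in the order asked, and still so for the second after the job is handed in, with the robot touching nothing.
Of mid_bowl, sherd_a, sherd_b, sherd_c only 3 to 4 are there at a start; the rules pass over those that are not, and their reading is None.
At some moment in a run one of large_bowl, small_bowl may be knocked a few centimetres aside while the robot is not near it.
It also fails if it takes over 210 s, if anything falls off the work surface, if the arm or the gripper's body presses on something with over 40 N, if the wrist force passes 120 N, or if a joint passes its speed limit or range.

ROBOT

A 6-joint arm with a two-finger parallel gripper is mounted at the origin on a cart in front of the work surface, level with it; the furniture and walls round the work are solid. World frame = base frame: x ahead of the robot, y to its left, z up, the work surface at z = 0. Lengths are in mm, angles in rad, forces in N, time in s.
With the tool pointing down it reaches from about 350 to 775 mm from the base axis. Payload 7.3 kg.
Tool frame: the origin (TCP) lies at the very end of the fingers, on their centre line; the grasp point (between the pads) lies grip_point_offset behind it (grip_point_offset is the distance from the TCP to the grasp point, in mm); x points along the fingers, z is the direction in which the jaws open and shut, and the axes are right-handed (so a half turn about x gives the same grasp; the last joint's range is limited). The gripper opens to 92 mm and grips with 3 to 60 N. Pads are 19 mm wide; open, the fingers measure 130 mm over their backs; the gripper's body (75 mm by 190 mm) begins 47 mm behind the grasp point.
Start: joints at [1.059, 0.342, 1.524, -0, 1.275, -0.146], TCP at [187.777, 490.29, 226.741] pointing down, gripper open.
Joint ranges: [-2.53, 2.53], [-0.77, 2.02], [0.04, 2.7], [-1, 4.14], [0.28, 2.66], [-3.11, 3.11]. Speed limits (rad/s): [2.57, 2.57, 3.14, 3.14, 3.14, 3.14].

INTERFACE

Orientations are given as [roll, pitch, yaw] about the fixed x, y, z axes, in that order (R = Rz(yaw) Ry(pitch) Rx(roll)).
In Python, from plant import * gives the robot as it stands.
- The arm moves only by the tool send_rows, never from a script. Its argument "series" is text: rows parted by semicolons, each of 5 numbers parted by spaces: the gripper's target within -1 to 1 (fully open at 1, half-way at 0, shut at -1), then the shift along the tool's x, y, z in units of 30 mm (1.0 is 30 mm), then the turn about the tool's x in units of 5 degrees (1.0 is 5 degrees). A call has 1 to 8 rows; each row is the pose to reach, as a shift and turn from the pose commanded when the call began, along the tool's axes at that moment; what a row does not reach only later rows make up. A row lasts 1/8 s, in which the tool goes at most 62.5 mm and 10.7 degrees, less where a joint would pass 70% of its speed; a pose out of reach is approached as far as the arm can. A call with a gripper value outside its range is refused whole. The fingers move at their own pace and stop on an object; the grip force is fixed at half the most. Time passes only in rows, so rows that repeat a pose let the fingers close. It gives the time, the measured TCP pose, the force and the opening at its end, in the units of the state.
- get_obs(): the state, without advancing time (a new reading comes with each control period).
- capture(name): name is "scene" or "top" or "wrist"; returns a dict with "pixels" (384x512x3 uint8, red, green, blue), "mtx" (3x3 intrinsics, pixels), "R" (3x3) and "t" (3): a world point X has camera coordinates R X + t. Camera axes: x right, y down, z forward; pixel columns grow to the right and rows downward; lengths in mm; the calibration is good to about 2 mm. A picture is of the moment at which its call begins. There is no depth.
- close_job(): hands the job in, once; it reports no verdict.
Trained networks look in a picture, given as the dict that the camera call returned (one of the last four; its "shot" number tells which), for a name from the list of things; names that differ only in an ending like _2 or _b are one class to them, and where a whole thing is asked for, a point or a joint stands for the part that bears it (a point fixed in the world has none). Each returns a list of dicts, best first, with "score" (0 to 1); they miss things now and then, are a little off and sometimes report something else, mostly with a low value. They report only what shows in the picture. A call takes as long as a camera call.
- cut_out(picture, thing): "pixels" (384x512 bool, what is visible of it).
- place_of(picture, thing): "point" ([x, y, z] in mm, in world coordinates, good to about 4 mm: a listed point, or the origin of a listed thing).
The state is a dict: "time": time; "joint_positions": joint angles; "dq": joint speeds; "tau": joint torques, N m; "tool_pos": TCP position; "tcp_rot": TCP orientation; "contact_force": force on the tool from outside, world axes, zero at the start; "moment": the same for the moment, N m; "grip_width": finger opening in mm.
Only numpy, scipy, OpenCV 4.12 (cv2) and the standard library are available. Lean on these libraries where they do the work, as an engineer would, in place of code of your own. Each camera call takes 0.05 s, during which the arm holds its last target.

## Working session

There is one attempt and no reset: what is moved stays moved. The work goes in short steps, Python scripts to look and compute and a tool call to move; the robot and the scene stay as the last step left them, time stands still between calls to the robot, and variables do not carry over. Pictures are saved under pics/ and viewed, and the job is handed in when it is done.

Besides the shell and the picture viewer there is one more tool, called after "Call:" as a command line: name --argument value ..., lists and objects as JSON in quotes. send_rows: Moves the arm, as the interface text tells. Its arguments: {"type":"object","properties":{"series":{"type":"string"}},"required":["series"]}

```bash
ls -la; mkdir -p pics; python3 - <<'E'
from plant import *
import cv2,numpy as np
o=get_obs()
for k,v in o.items(): print(k,v)
for n in ("scene","top"):
    p=capture(n); cv2.imwrite(f"pics/{n}0.png",p["pixels"][:,:,::-1]); print(n,p["shot"],p["mtx"].tolist(),p["R"].tolist(),p["t"].tolist())
    for t in ["catch_top","drawer_front","bowl_bay","sherd_bay","large_bowl_c","mid_bowl_c","small_bowl_c","sherd_a_c","sherd_b_c","sherd_c_c","amber_jar","block"]:
        r=place_of(p,t); print(t,[(np.round(q["point"],1).tolist(),round(float(q["score"]),2)) for q in r[:3]])
print(get_obs()["time"])
E
```

```text
total 12
drwxr-xr-x  3 agent agent 4096 Dec  6 15:26 .
drwxr-xr-x 23 root  root  4096 Dec  6 15:26 ..
drwxr-xr-x  2 agent agent 4096 Dec  6 15:26 pics
time 0.0
joint_positions [ 1.05898220e+00  3.42742250e-01  1.52500640e+00 -3.69299987e-06
  1.27538360e+00 -1.46020628e-01]
dq [ 1.28294533e-03  1.33103068e-03  1.04826111e-03 -1.59099450e-03
  1.86600737e-03 -2.06767064e-05]
tau [ 5.98592960e-04 -4.31237626e+01 -2.44218528e+01  7.18666683e-02
  5.61051350e-02 -1.68598258e-04]
tool_pos [187.5808521  489.91910725 226.03852795]
tcp_rot [ 2.99786572  1.56925672 -2.08031569]
contact_force [-0.10254949 -0.36850874  0.20346614]
moment [ 0.01656139 -0.03951774 -0.01185405]
grip_width 91.54473244991507
scene 1 [[435.7232463606406, 0.0, 260.0449426859056], [0.0, 435.7232463606406, 192.17319003128227], [0.0, 0.0, 1.0]] [[-0.8519606762953454, -0.5235223812015835, -0.009344646991821498], [-0.40001342335214585, 0.6622753552763446, -0.6335460637804393], [0.33786427331766633, -0.5360183487294212, -0.7736485394808872]] [473.5998948968996, 323.0334212690506, 974.8148847968912]
catch_top []
drawer_front
[... 652 characters left out ...]
83958], [-0.9886085487698217, -0.005041046526256304, -0.15042514799443435], [0.1503875489718379, 0.007155168714171839, -0.9886012283397765]] [-40.818429336273624, 603.1430254213841, 1208.3504880367736]
catch_top [([688.8, -82.3, 128.3], 0.38)]
drawer_front [([664.8, -37.3, 57.6], 0.73)]
bowl_bay [([721.0, -316.5, 1.6], 0.27)]
sherd_bay []
large_bowl_c [([619.6, 171.2, 28.6], 0.58)]
mid_bowl_c [([558.4, -256.4, 24.6], 0.7)]
small_bowl_c [([526.5, 303.2, 22.0], 0.87)]
sherd_a_c [([432.6, 54.8, 1.8], 0.65)]
sherd_b_c [([428.3, -78.6, 7.3], 0.5)]
sherd_c_c [([446.3, 182.4, 3.2], 0.56)]
amber_jar [([719.2, -321.1, 0.5], 0.78), ([666.6, -38.9, 57.0], 0.55)]
block [([652.7, -403.9, 1.1], 0.95)]
1.3
```

View pics/scene0.png

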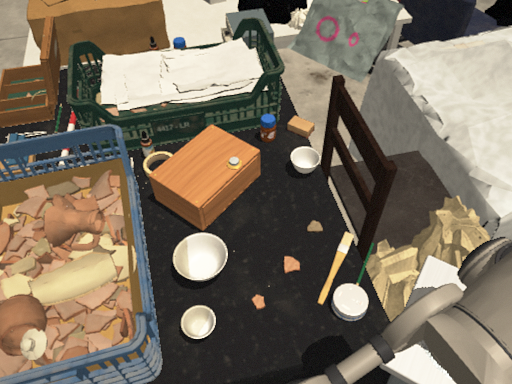

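View pics/top0.png

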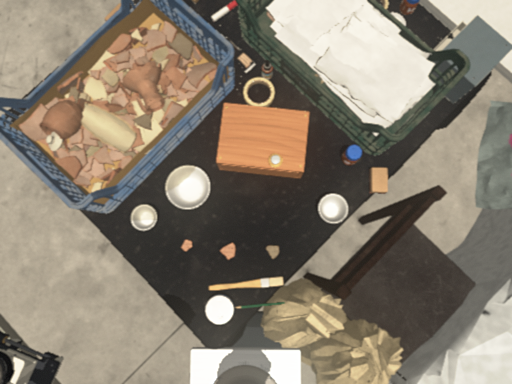

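Every listed thing is present. In the top picture the case is near (263,140), the large bowl at (188,187), the small bowl at (144,217), the mid bowl at (333,208) and the sherds near row 250. Next I'll write helpers and refine the case pose, sherd orientations and bowl positions.

```bash
cat > h.py <<'E'
from plant import *
import plant, numpy as np, cv2
from scipy.spatial.transform import Rotation as Ro
def plane(p,uv,z):
    R=np.array(p["R"]);t=np.array(p["t"]);C=-R.T@t
    d=R.T@np.linalg.inv(p["mtx"])@np.array([uv[0],uv[1],1.]); s=(z-C[2])/d[2]; return C+s*d
def proj(p,X):
    c=np.array(p["R"])@np.array(X,float)+np.array(p["t"]); q=np.array(p["mtx"])@c; return q[:2]/q[2]
def tool():
    o=get_obs(); return np.array(o["tool_pos"]),Ro.from_euler('xyz',o["tcp_rot"]).as_matrix(),o
def go(X,jaw=None):
    "shift units for TCP target X (mm), jaw dir angle deg (world, mod 180)"
    p,R,o=tool(); s=R.T@(np.array(X,float)-p)/30
    cur=np.degrees(np.arctan2(R[1,2],R[0,2])); turn=0
    if jaw is not None:
        d=(jaw-cur+90)%180-90; turn=-d/5   # tool x is down
    print("pos",p.round(1),"jaw",round(cur,1),"tilt",R[:,0].round(3),"grip",round(o["grip_width"],1),"F",np.round(o["contact_force"],1),"t",round(o["time"],2),"q",np.round(o["joint_positions"],2))
    print("  -> shift",s.round(2),"turn",round(turn,2))
def find(names,cams=("scene","top"),save=None):
    for n in cams:
        p=capture(n)
        if save: cv2.imwrite(f"pics/{save}_{n}.png",p["pixels"][:,:,::-1])
        for t in names:
            r=place_of(p,t); print(n,t,[(np.round(q["point"],1).tolist(),round(float(q["score"]),2)) for q in r[:2]])
E
python3 - <<'E'
from h import *
print([x for x in dir(plant) if not x.startswith('_')])
print(get_obs().keys(), getattr(plant,'grip_point_offset',None))
for cam in ("top","scene"):
    p=capture(cam)
    for t,z in [("sherd_a_c",12),("sherd_b_c",11),("sherd_c_c",10)]:
        r=cut_out(p,t)
        for q in r[:1]:
            m=q["pixels"].astype(np.uint8); c,_=cv2.findContours(m,0,2); c=max(c,key=cv2.contourArea).reshape(-1,2)
            w=np.array([plane(p,u,z/2)[:2] for u in c]).astype(np.float32)
            print(cam,t,round(q["score"],2),w.mean(0).round(1),[np.round(a,1) for a in cv2.minAreaRect(w)])
    r=cut_out(p,"drawer_front")
    if cam=="top":
        cv2.imwrite("pics/case.png",cv2.resize(p["pixels"][80:270,120:370,::-1],None,fx=3,fy=3,interpolation=2))
    for q in r[:2]:
        ys,xs=np.nonzero(q["pixels"]);print(q["score"],xs.min(),xs.max(),ys.min(),ys.max(),len(xs))
p=capture("wrist"); cv2.imwrite("pics/w0.png",p["pixels"][:,:,::-1])
go([0,0,0],0)
E
```

```text
['Unreachable', 'capture', 'close_job', 'cut_out', 'get_obs', 'grip_point_offset', 'place_of']
dict_keys(['time', 'joint_positions', 'dq', 'tau', 'tool_pos', 'tcp_rot', 'contact_force', 'moment', 'grip_width']) 18.8
top sherd_a_c 0.47 [434.2  53.2] [array([433.6,  48.5]), array([36. , 37.9]), np.float64(45.3)]
top sherd_b_c 0.46 [432.2 -82.4] [array([430.8, -82.7]), array([38.6, 36. ]), np.float64(0.3)]
top sherd_c_c 0.38 [448.7 181.3] [array([449.3, 178.1]), array([25.8, 31.4]), np.float64(46.2)]
0.72 223 296 165 176 352
0.69 183 191 241 249 56
scene sherd_a_c 0.53 [432.2  53.6] [array([431.2,  52.8]), array([37.5, 45.7]), np.float64(29.6)]
scene sherd_b_c 0.61 [432.7 -83.3] [array([434.5, -82.3]), array([37.2, 35.5]), np.float64(26.4)]
scene sherd_c_c 0.44 [451.2 179.5] [array([451.6, 178.9]), array([23.7, 32.9]), np.float64(31.3)]
0.66 202 257 157 225 1241
pos [187.8 490.3 226.7] jaw 69.0 tilt [ 0.  0. -1.] grip 91.8 F [ 0.3 -0.  -0.7] t 1.85 q [ 1.06  0.34  1.52 -0.    1.28 -0.15]
  -> shift [  7.56  -0.   -17.5 ] turn 13.81
```

View pics/case.png

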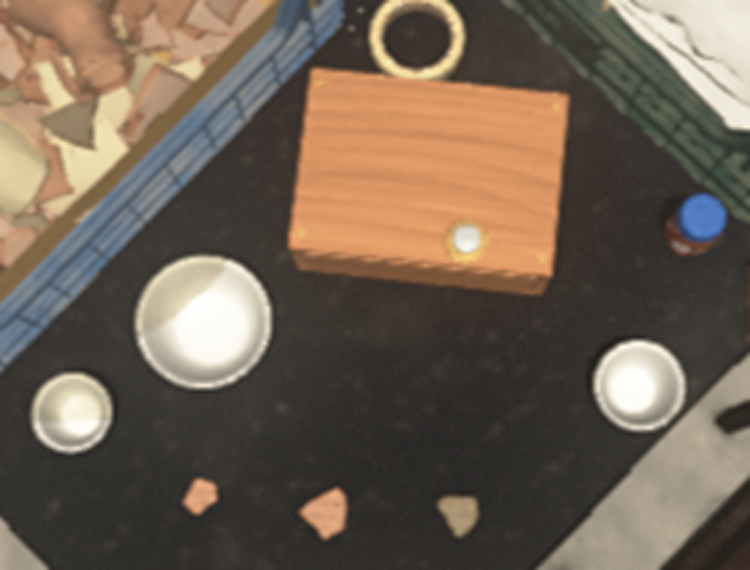

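View pics/w0.png

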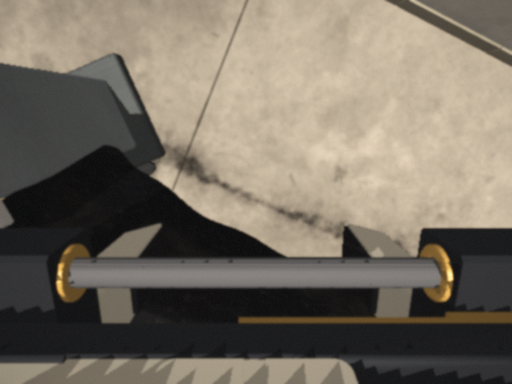

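```bash
python3 - <<'E'
from h import *
p=capture("top")
c=[plane(p,u,109) for u in [(216.7,162.3),(303.7,172),(309.7,111.7),(224,102.7)]]
for a in c: print(a.round(1))
f=c[1]-c[0]; print(np.linalg.norm(f), np.degrees(np.arctan2(-f[0],-f[1]))); d=c[3]-c[0];d2=c[2]-c[1]; print(np.linalg.norm(d),np.degrees(np.arctan2(d[1],d[0])),np.degrees(np.arctan2(d2[1],d2[0])))
print("front mid",((c[0]+c[1])/2).round(1),"button",plane(p,(275.3,159.3),125).round(1))
s=capture("scene"); cv2.imwrite("pics/s_case.png",cv2.resize(s["pixels"][110:240,120:350,::-1],None,fx=3.4,fy=3.4,interpolation=2))
E
```

```text
[679.8  80.6 109. ]
[ 652.9 -166.5  109. ]
[ 830.8 -185.6  109. ]
[857.1  63.  109. ]
248.52393387353456 6.222847119476716
178.16586577806686 -5.653526744386897 -6.144144319338498
front mid [666.4 -43.  109. ] button [685.6 -85.6 125. ]
```

View pics/s_case.png

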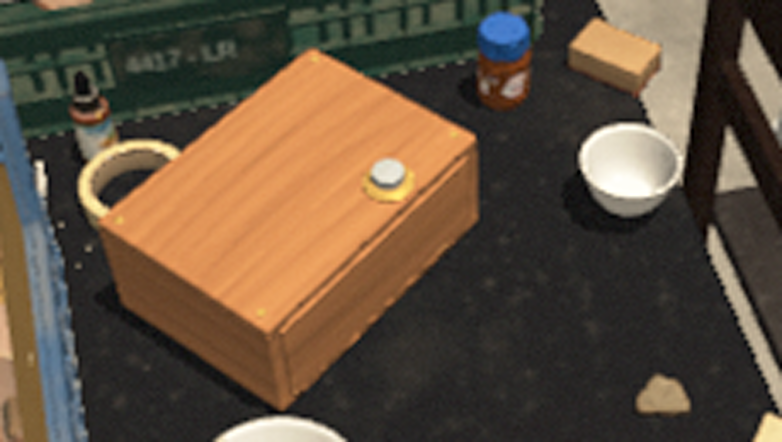

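```bash
python3 - <<'E'
from h import *
s=capture("scene"); print(plane(s,(233.8,161.2),125))
go([687,-85,190],84)
E
```

```text
[684.1755443  -78.52397745 125.        ]
pos [187.8 490.3 226.7] jaw 69.0 tilt [ 0.  0. -1.] grip 92.0 F [ 0.2 -0.3  0.3] t 2.0 q [ 1.06  0.34  1.52  0.    1.28 -0.15]
  -> shift [  1.22 -22.4  -11.96] turn -2.99
```

Call:
send_rows --series "-1 0 -22.4 -12 -3; -1 0 -22.4 -12 -3; -1 0 -22.4 -12 -3; -1 0 -22.4 -12 -3; -1 0 -22.4 -12 -3; -1 0 -22.4 -12 -3; -1 0 -22.4 -12 -3; -1 0 -22.4 -12 -3"

```text
time: 3.0
tool_pos: [512.1, 115.2, 226.9]
tcp_rot: [-0.98, 1.57, 0.486]
contact_force: [0.9, 0.1, 0.3]
grip_width: 16.3
```

Call:
send_rows --series "-1 0 -10 -3 0; -1 0 -10 -3 0; -1 0 -10 -3 0; -1 0 -10 -3 0; -1 0 -10 -3 0; -1 0 -10 -3 0; -1 0 -10 -3 0; -1 0 -10 -3 0"

```text
time: 4.0
tool_pos: [799.5, -3.2, 227.1]
tcp_rot: [0.413, 1.571, 1.881]
contact_force: [-0.0, 0.6, 0.3]
grip_width: 0.2
```

```bash
python3 - <<'E'
from h import *
go([685,-82,150],84)
E
```

```text
pos [799.5  -3.2 227.1] jaw 84.1 tilt [-0.  0. -1.] grip 0.2 F [-0.   0.6  0.3] t 4.0 q [-0.1   0.96  0.4   0.    1.78 -1.57]
  -> shift [ 2.57  3.53 -3.01] turn 0.01
```

Call:
send_rows --series "-1 0 3.53 -3; -1 0 3.5 -3 0"

```text
invalid input
```

Call:
send_rows --series "-1 0 3.53 -3 0; -1 0 3.53 -3 0; -1 2.57 3.53 -3 0; -1 2.57 3.53 -3 0; -1 2.57 3.53 -3 0; -1 2.57 3.53 -3 0"

```text
time: 4.75
tool_pos: [686.2, -81.7, 152.0]
tcp_rot: [-1.64, 1.567, -0.172]
contact_force: [0.2, 0.2, -0.3]
grip_width: 0.6
```

```bash
python3 - <<'E'
from h import *
p=capture("scene"); cv2.imwrite("pics/b1.png",cv2.resize(p["pixels"][80:272,120:376,::-1],None,fx=3,fy=3,interpolation=2))
go([685,-82,117],84)
E
```

```text
pos [686.3 -81.7 151.9] jaw 84.1 tilt [ 0.004 -0.001 -1.   ] grip 0.4 F [-0.9  0.2  0.1] t 4.8 q [-0.23  0.71  1.11  0.    1.32 -1.7 ]
  -> shift [ 1.16  0.05 -0.01] turn 0.02
```

View pics/b1.png

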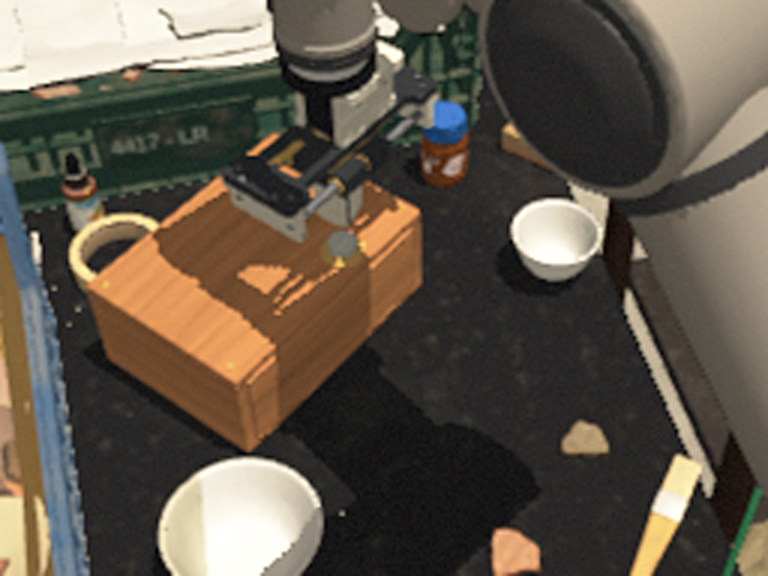

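The closed fingertips are at (338,215), directly over the button at (342,245), so I'll press.

Call:
send_rows --series "-1 0.9 0 0 0; -1 1.1 0 0 0; -1 1.2 0 0 0; -1 1.2 0 0 0; -1 1 0 0 0; -1 -1.5 0 0 0; -1 -1.5 0 0 0; -1 -1.5 0 0 0"

```text
time: 5.8
tool_pos: [685.9, -82.5, 196.2]
tcp_rot: [-1.734, 1.567, -0.268]
contact_force: [-0.1, 0.0, -0.8]
grip_width: 0.4
```

```bash
python3 - <<'E'
from h import *
find(["drawer_front","bowl_bay","sherd_bay","large_bowl_c"],save="d1")
p=capture("top"); cv2.imwrite("pics/d1c.png",cv2.resize(p["pixels"][80:270,120:370,::-1],None,fx=3,fy=3,interpolation=2))
E
```

```text
scene drawer_front [([512.7, -20.9, 54.6], 0.79)]
scene bowl_bay [([601.3, 3.6, 16.1], 0.89), ([559.4, -252.0, 26.5], 0.59)]
scene sherd_bay [([592.2, -109.0, 19.0], 0.87), ([530.6, 297.1, 21.3], 0.45)]
scene large_bowl_c [([619.4, 178.9, 32.0], 0.98)]
top drawer_front []
top bowl_bay []
top sherd_bay []
top large_bowl_c [([617.9, 172.3, 32.6], 0.87)]
```

View pics/d1c.png

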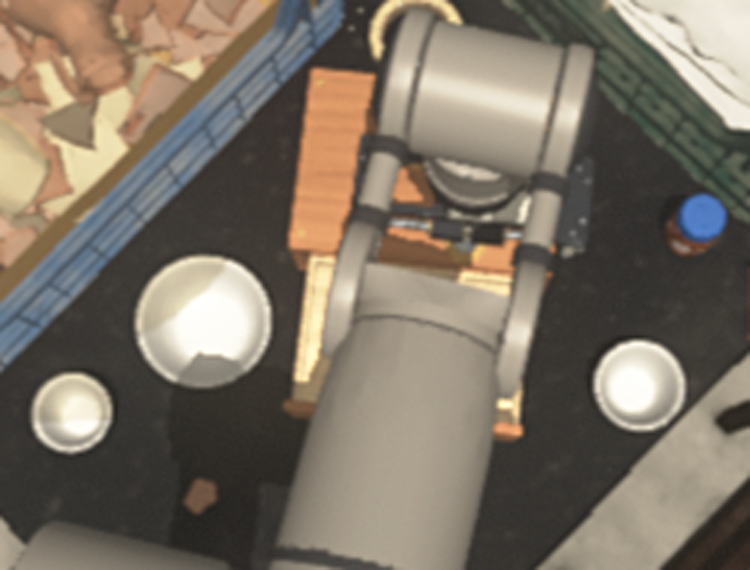

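View pics/d1_scene.png

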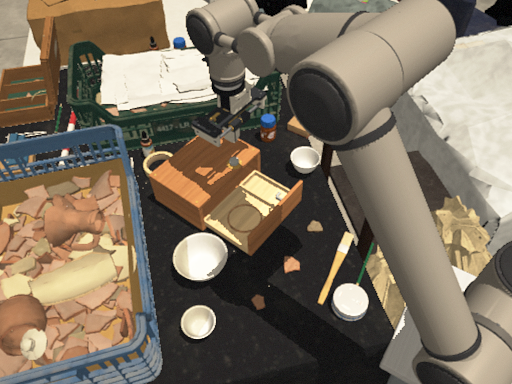

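```bash
python3 - <<'E'
from h import *
p=capture("top"); print(plane(p,(187.7,187),61))
go([613,114,160],84)
E
```

```text
[616.10330138 169.40215357  61.        ]
pos [685.3 -82.2 194.5] jaw 84.0 tilt [-0.  0. -1.] grip 0.8 F [ 0.2 -0.3  0.4] t 6.4 q [-0.23  0.68  1.05  0.    1.42 -1.7 ]
  -> shift [1.15 3.08 6.26] turn 0.01
```

Call:
send_rows --series "0 0 3.1 6.3 0; 0 0 3.1 6.3 0; 0 0 3.1 6.3 0; 0 0 3.1 6.3 0; 0 0 3.1 6.3 0; 0 1.1 3.1 6.3 0; 0 1.1 3.1 6.3 0; 0 1.1 3.1 6.3 0"

```text
time: 7.4
tool_pos: [613.4, 114.1, 162.4]
tcp_rot: [-1.582, 1.57, -0.117]
contact_force: [0.9, -0.9, 0.7]
grip_width: 45.6
```

```bash
cat >> h.py <<'E'
def ell(p,thing,z):
    "rim ellipse fit -> world centre & radii at height z"
    r=cut_out(p,thing)
    if not r: return None
    m=r[0]["pixels"].astype(np.uint8); c,_=cv2.findContours(m,0,2); c=max(c,key=cv2.contourArea)
    h=cv2.convexHull(c).reshape(-1,2)
    w=np.array([plane(p,u,z)[:2] for u in h]).astype(np.float32)
    (x,y),rad=cv2.minEnclosingCircle(w); return round(float(r[0]["score"]),2),round(x,1),round(y,1),round(rad,1)
E
python3 - <<'E'
from h import *
for n in ("scene","top","wrist"):
    p=capture(n); cv2.imwrite(f"pics/l1_{n}.png",p["pixels"][:,:,::-1]); print(n,ell(p,"large_bowl_c",61),place_of(p,"large_bowl_c")[:1])
go([613,114,47],84)
E
```

```text
scene (0.96, 615.6, 173.5, 66.6) [{'point': [618.9, 178.3, 31.5], 'score': 0.58}]
top (0.85, 590.3, 183.9, 52.9) [{'point': [619.0, 173.5, 33.0], 'score': 0.67}]
wrist (0.8, 618.8, 171.7, 65.9) [{'point': [619.1, 173.1, 28.5], 'score': 0.57}]
pos [612.5 115.4 161.9] jaw 84.0 tilt [ 0.  0. -1.] grip 45.8 F [0.3 0.7 0.6] t 7.85 q [ 0.06  0.57  1.33  0.    1.24 -1.4 ]
  -> shift [ 3.83 -0.02 -0.05] turn 0.01
```

View pics/l1_scene.png

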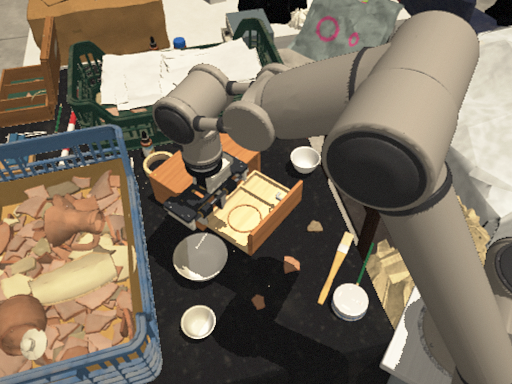

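View pics/l1_wrist.png

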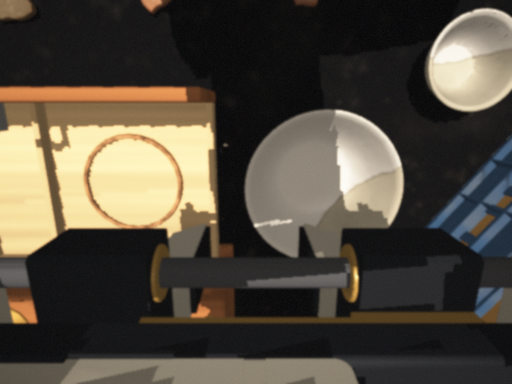

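```bash
python3 - <<'E'
from h import *
p=capture("wrist")
for uv in [(133,134),(133,226),(85,180),(182,180),(133,180)]: print(plane(p,uv,24).round(1))
print("bay front panel top edge inner", [plane(p,u,96).round(1) for u in [(20,101),(205,103)]])
print("proj tip",proj(p,[612.5,115,162]))
E
```

```text
[558.2  11.   24. ]
[645.2  -6.9  24. ]
[595.3 -42.2  24. ]
[604.9  47.9  24. ]
[600.    2.4  24. ]
bay front panel top edge inner [array([525.4, -32.3,  96. ]), array([539.5,  89.7,  96. ])]
proj tip [254.37546141 240.49378991]
```

Call:
send_rows --series "0 2 0 -0.08 0; 0 3.8 0 -0.08 0; 0 3.8 0 -0.08 0; -1 3.8 0 -0.08 0; -1 3.8 0 -0.08 0; -1 3.8 0 -0.08 0; -1 3.8 0 -0.08 0; -1 3.8 0 -0.08 0"

```text
time: 8.9
tool_pos: [613.3, 113.3, 48.7]
tcp_rot: [-1.205, 1.568, 0.261]
contact_force: [2.0, 1.2, 3.6]
grip_width: 7.8
```

```bash
python3 - <<'E'
from h import *
go([613,114,47],84)
p=capture("wrist"); cv2.imwrite("pics/l2w.png",p["pixels"][:,:,::-1])
p=capture("scene"); cv2.imwrite("pics/l2s.png",cv2.resize(p["pixels"][140:332,100:356,::-1],None,fx=3,fy=3,interpolation=2))
E
```

```text
pos [613.3 113.3  48.7] jaw 84.0 tilt [ 0.003  0.001 -1.   ] grip 7.8 F [2.  1.2 3.6] t 8.9 q [ 0.06  0.7   1.45  0.    0.99 -1.41]
  -> shift [0.06 0.01 0.02] turn 0.0
```

View pics/l2s.png

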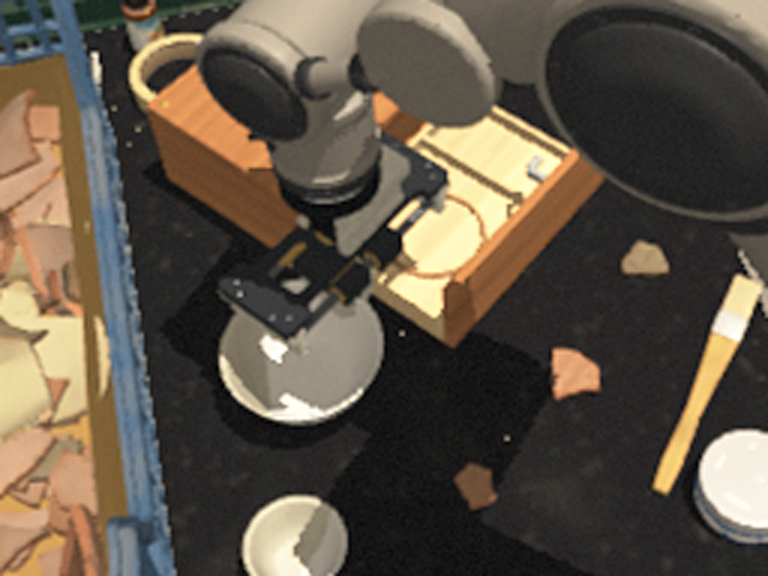

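Call:
send_rows --series "-1 -0.3 0 0 0; -1 -0.7 0 0 0; -1 -1.2 0 0 0; -1 -1.8 0 0 0; -1 -2.4 0 0 0; -1 -3.2 0 0 0; -1 -4 0 0 0; -1 -4 0 0 0"

```text
time: 10.0
tool_pos: [613.0, 112.8, 169.9]
tcp_rot: [-1.538, 1.567, -0.071]
contact_force: [0.3, -0.8, -2.5]
grip_width: 3.5
```

```bash
python3 - <<'E'
from h import *
go([613,114,47],84)
p=capture("wrist"); cv2.imwrite("pics/l3w.png",p["pixels"][:,:,::-1])
p=capture("scene"); cv2.imwrite("pics/l3s.png",cv2.resize(p["pixels"][100:292,100:356,::-1],None,fx=3,fy=3,interpolation=2))
E
```

```text
pos [613.  112.8 169.9] jaw 84.0 tilt [ 0.004 -0.    -1.   ] grip 3.5 F [ 0.3 -0.8 -2.5] t 10.0 q [ 0.06  0.57  1.32 -0.    1.25 -1.41]
  -> shift [4.1  0.02 0.04] turn 0.01
```

View pics/l3s.png

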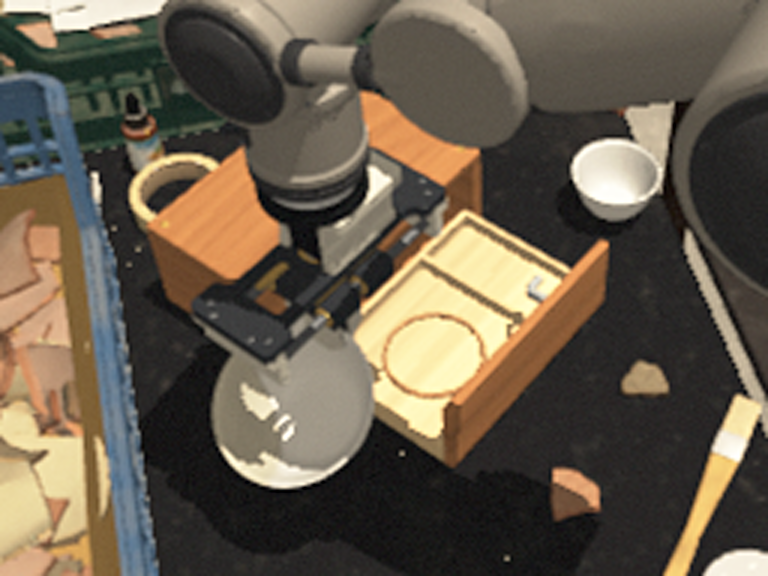

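View pics/l3w.png

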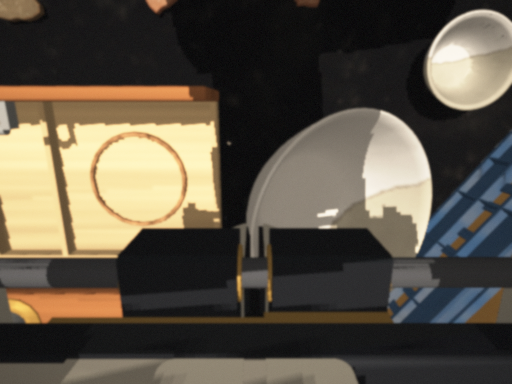

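```bash
python3 - <<'E'
from h import *
go([598,-20.4,150],84)
E
```

```text
pos [611.6 112.8 167. ] jaw 84.0 tilt [-0.001 -0.    -1.   ] grip 3.6 F [ 0.5 -1.2 -1.5] t 10.1 q [ 0.06  0.57  1.33 -0.    1.25 -1.41]
  -> shift [ 0.57 -0.01 -4.46] turn 0.01
```

Call:
send_rows --series "-1 0 0 -0.7 0; -1 0 0 -1.6 0; -1 0 0 -2.6 0; -1 0 0 -3.5 0; -1 0 0 -4.1 0; -1 0 0 -4.46 0; -1 0.6 0 -4.46 0; -1 0.6 0 -4.46 0"

```text
time: 11.1
tool_pos: [597.3, -19.8, 148.2]
tcp_rot: [1.447, 1.567, 2.914]
contact_force: [-0.0, 0.3, -1.4]
grip_width: 3.4
```

```bash
python3 - <<'E'
from h import *
go([598,-20.4,115],84)
p=capture("wrist"); cv2.imwrite("pics/l4w.png",p["pixels"][:,:,::-1])
p=capture("scene"); cv2.imwrite("pics/l4s.png",cv2.resize(p["pixels"][100:292,100:356,::-1],None,fx=3,fy=3,interpolation=2))
E
```

```text
pos [597.3 -19.8 148.2] jaw 84.1 tilt [-0.003  0.001 -1.   ] grip 3.4 F [-0.   0.3 -1.4] t 11.1 q [-0.16  0.54  1.42  0.    1.18 -1.63]
  -> shift [ 1.11 -0.03 -0.02] turn 0.01
```

View pics/l4s.png

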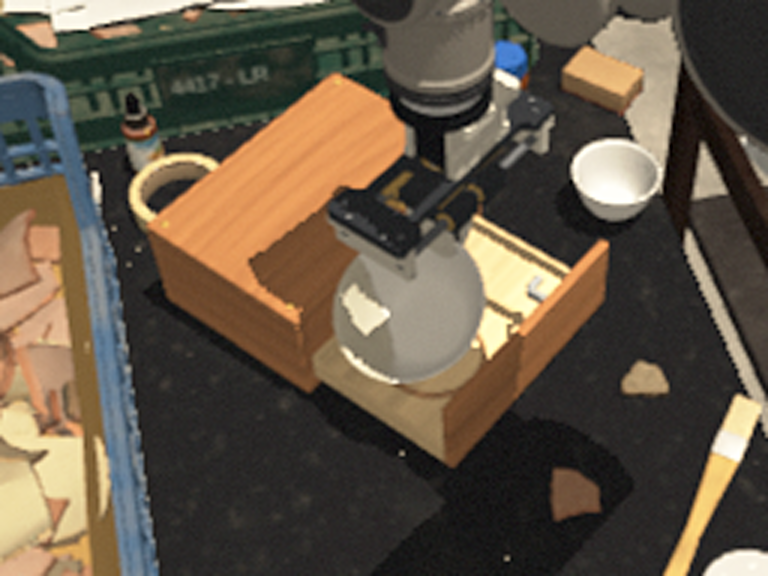

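View pics/l4w.png

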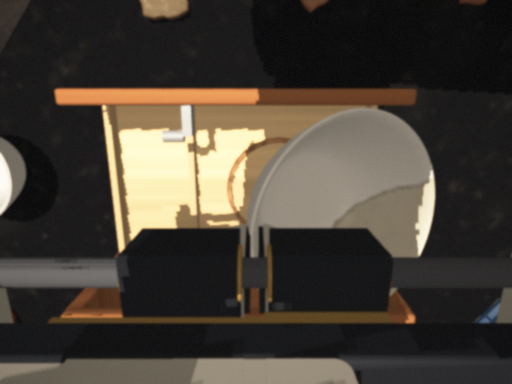

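Call:
send_rows --series "-1 0.6 0 0 0; -1 1 0 0 0; -1 1.1 0 0 0; -1 1.2 0 0 0; -1 1.3 0 0 0; -1 1.3 0 0 0"

```text
time: 11.95
tool_pos: [598.3, -20.0, 110.6]
tcp_rot: [-0.437, 1.571, 1.03]
contact_force: [-0.6, -0.1, -0.3]
grip_width: 3.9
```

```bash
python3 - <<'E'
from h import *
go([598,-20.4,105],84)
p=capture("scene"); cv2.imwrite("pics/l5s.png",cv2.resize(p["pixels"][130:258,150:321,::-1],None,fx=4.5,fy=4.5,interpolation=2))
E
```

```text
pos [598.3 -20.  110.6] jaw 84.0 tilt [ 0.  0. -1.] grip 3.9 F [-0.6 -0.1 -0.3] t 11.95 q [-0.16  0.58  1.47  0.    1.09 -1.63]
  -> shift [ 0.19  0.01 -0.01] turn 0.01
```

View pics/l5s.png

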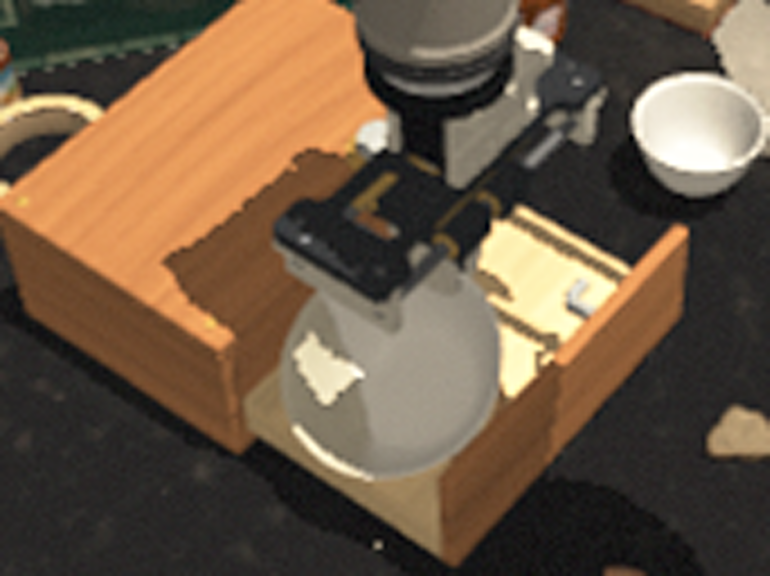

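Call:
send_rows --series "-1 0.15 0 0 0; -1 0.3 0 -0.15 0; -1 0.45 0 -0.35 0; -1 0.6 0 -0.5 0; -1 0.75 0 -0.65 0; -1 0.75 0 -0.65 0"

```text
time: 12.75
tool_pos: [596.8, -40.3, 88.6]
tcp_rot: [-1.731, 1.569, -0.265]
contact_force: [0.6, -0.4, 5.2]
grip_width: 4.0
```

```bash
python3 - <<'E'
from h import *
go([598,-20.4,105],84)
p=capture("scene"); cv2.imwrite("pics/l6s.png",cv2.resize(p["pixels"][130:258,150:321,::-1],None,fx=4.5,fy=4.5,interpolation=2))
p=capture("wrist"); cv2.imwrite("pics/l6w.png",p["pixels"][:,:,::-1])
E
```

```text
pos [596.8 -40.3  88.6] jaw 84.0 tilt [ 0.002 -0.    -1.   ] grip 4.0 F [ 0.6 -0.4  5.2] t 12.75 q [-0.2   0.61  1.49 -0.    1.04 -1.66]
  -> shift [-0.55  0.03  0.66] turn -0.0
```

View pics/l6s.png

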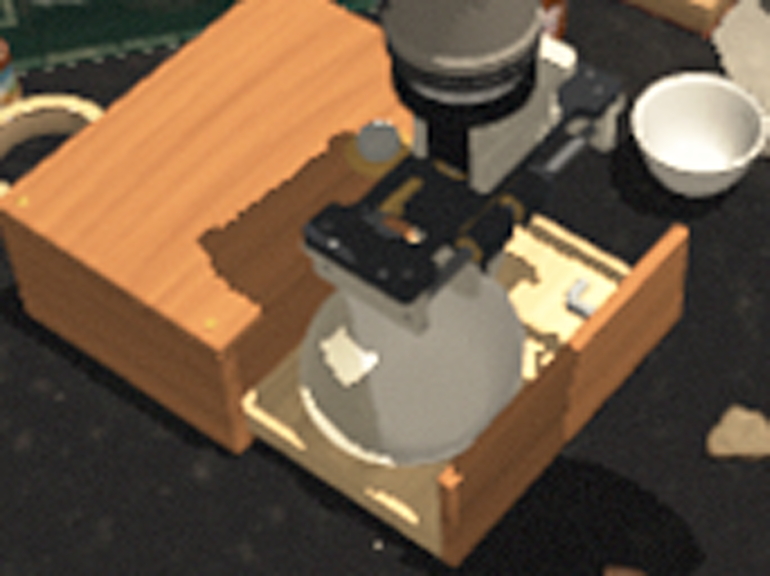

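View pics/l6w.png

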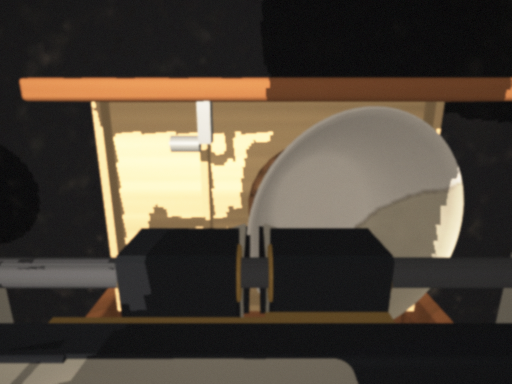

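```bash
cat > fit.py <<'E'
from h import *
from scipy.optimize import least_squares
Y=np.array([0.1045,0.9945,0]);X=np.array([0.9945,-0.1045,0]);Z=np.array([0,0,1.]);RING=np.array([600.5,2.5,19])
def rimfit(obs,r=65,h=61,foot=36):
    "obs: list of (cam dict, pts). params: s,x,z of rim centre (drawer frame about RING floor), theta tilt about x' (far side +s down)"
    a=np.linspace(0,2*np.pi,361)
    def circ(q):
        s,x,z,th=q[:4]; ph=q[4] 
        e1=Y*np.cos(th)-Z*np.sin(th); n=Y*np.sin(th)+Z*np.cos(th)
        e2=X*np.cos(ph)-n*np.sin(ph); 
        c=RING+s*Y+x*X+z*Z
        return c+r*(np.cos(a)[:,None]*e1+np.sin(a)[:,None]*e2), c,e1,np.cross(e2,e1)*np.sign(np.cross(e2,e1)[2])
    def f(q):
        P=circ(q)[0]; o=[]
        for p,pts in obs:
            C=(np.array(p["R"])@P.T).T+np.array(p["t"]);u=(np.array(p["mtx"])@C.T).T;u=u[:,:2]/u[:,2:]
            d=np.linalg.norm(u[None]-np.array(pts,float)[:,None],axis=2); o+=list(d.min(1))
        return np.array(o+[q[4]*10])
    best=None
    for th in (0,.25,.5):
        R=least_squares(f,[0,0,70,th,0])
        if best is None or R.cost<best.cost: best=R
    q=best.x; _,c,e1,n=circ(q); b=c-h*n
    ff=b+foot*e1-RING; nf=b-foot*e1-RING
    print("rim centre s,x,z",q[:3].round(1),"tilt",np.degrees(q[3]).round(1),np.degrees(q[4]).round(1),"rms px",np.sqrt(2*best.cost/len(f(q))).round(2))
    print(" far foot s,z",(ff@Y).round(1),ff[2].round(1)," near foot",(nf@Y).round(1),nf[2].round(1))
E
python3 - <<'E'
from fit import *
w=capture("wrist");s=capture("scene")
wp=[(300,143),(335,118),(372,108),(410,117),(440,145),(458,180),(462,205),(452,240),(435,275)]
sp=[(303,390),(315,416),(330,435),(370,458),(420,460),(480,430),(513,385),(525,340)]
sp=[(a/4.5+150,b/4.5+130) for a,b in sp]
rimfit([(w,wp),(s,sp)]); rimfit([(w,wp)]); rimfit([(s,sp)])
E
```

```text
rim centre s,x,z [16.1 -0.9 66.3] tilt 18.3 -0.5 rms px 1.31
 far foot s,z 31.1 -2.9  near foot -37.2 19.7
rim centre s,x,z [25.9 -0.8 44.7] tilt 13.6 -5.4 rms px 1.3
 far foot s,z 46.6 -22.8  near foot -23.4 -5.8
rim centre s,x,z [ 39.7 -23.8 119.8] tilt 30.1 0.9 rms px 0.14
 far foot s,z 40.4 49.0  near foot -22.0 85.1
```

Call:
send_rows --series "-1 0.2 0 -0.15 0; -1 0.4 0 -0.3 0; -1 0.55 0 -0.4 0; -1 0.7 0 -0.5 0; -1 0.7 0 -0.5 0"

```text
time: 13.58
tool_pos: [596.2, -56.0, 69.3]
tcp_rot: [-1.864, 1.566, -0.398]
contact_force: [-2.3, -4.7, 13.5]
grip_width: 6.2
```

```bash
python3 - <<'E'
from h import *
go([598,-20.4,105],84)
p=capture("scene"); cv2.imwrite("pics/l7s.png",cv2.resize(p["pixels"][130:258,150:321,::-1],None,fx=4.5,fy=4.5,interpolation=2))
p=capture("wrist"); cv2.imwrite("pics/l7w.png",p["pixels"][:,:,::-1])
E
```

```text
pos [596.2 -56.   69.3] jaw 84.0 tilt [ 0.004 -0.002 -1.   ] grip 6.2 F [-2.3 -4.7 13.5] t 13.57 q [-0.22  0.63  1.51 -0.    0.99 -1.69]
  -> shift [-1.19  0.06  1.18] turn -0.0
```

View pics/l7s.png

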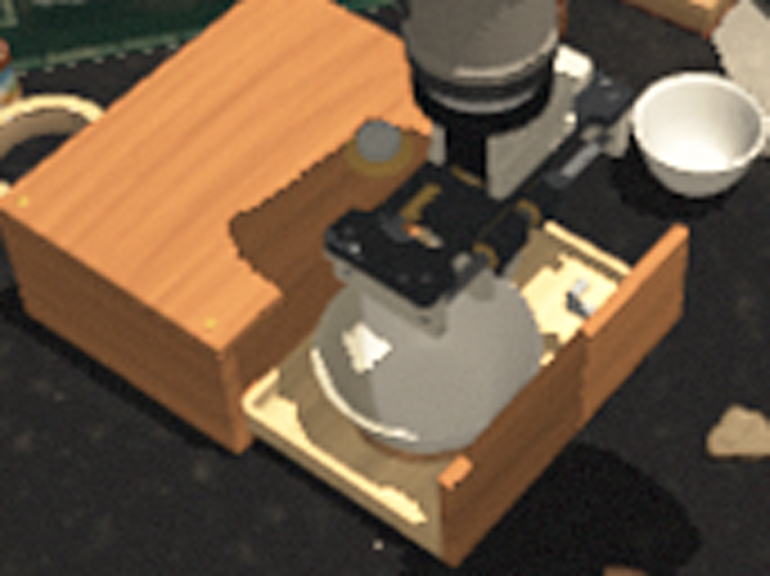

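View pics/l7w.png

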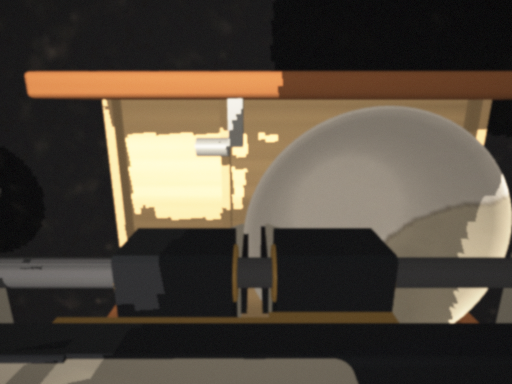

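Call:
send_rows --series "-0.85 0 0 0 0; -0.7 0 0 0 0; -0.5 0 0 0 0; -0.5 0 0 0 0"

```text
time: 14.18
tool_pos: [594.3, -54.2, 66.6]
tcp_rot: [1.305, 1.57, 2.772]
contact_force: [0.7, -0.3, 0.2]
grip_width: 22.4
```

Call:
send_rows --series "-0.4 -1 0 0 0; -0.4 -2 0 0 0; -0.4 -3 0 0 0; -0.4 -4 0 0 0; -0.4 -4 0 -2 0; -0.4 -4 0 -4 0; -0.4 -4 0 -6 0; -0.4 -4 0 -6 0"

```text
time: 15.18
tool_pos: [574.9, -237.5, 186.3]
tcp_rot: [2.132, 1.57, -2.69]
contact_force: [-0.5, 1.5, -0.1]
grip_width: 27.8
```

```bash
python3 - <<'E'
from h import *
go([598,-20.4,105],84)
p=capture("scene"); cv2.imwrite("pics/l8s.png",cv2.resize(p["pixels"][130:258,150:321,::-1],None,fx=4.5,fy=4.5,interpolation=2))
print(ell(p,"large_bowl_c",80),place_of(p,"large_bowl_c"))
p=capture("wrist"); cv2.imwrite("pics/l8w.png",p["pixels"][:,:,::-1])
print(ell(p,"large_bowl_c",80),place_of(p,"large_bowl_c"))
E
```

```text
pos [ 574.9 -237.5  186.3] jaw 83.7 tilt [-0.001 -0.    -1.   ] grip 27.8 F [-0.5  1.5 -0.1] t 15.18 q [-0.51  0.55  1.3  -0.    1.29 -1.98]
  -> shift [2.71 0.02 7.28] turn -0.05
(0.58, 594.6, 7.5, 69.5) [{'point': [594.8, 7.9, 55.2], 'score': 0.75}, {'point': [720.2, -311.4, 3.7], 'score': 0.58}]
(0.76, 600.5, -18.6, 60.9) [{'point': [600.1, 4.3, 50.5], 'score': 0.85}]
```

View pics/l8s.png

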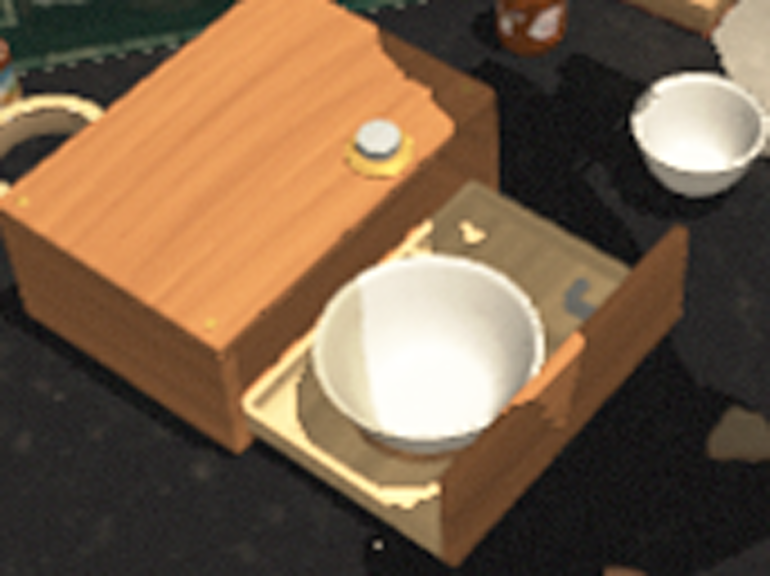

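View pics/l8w.png

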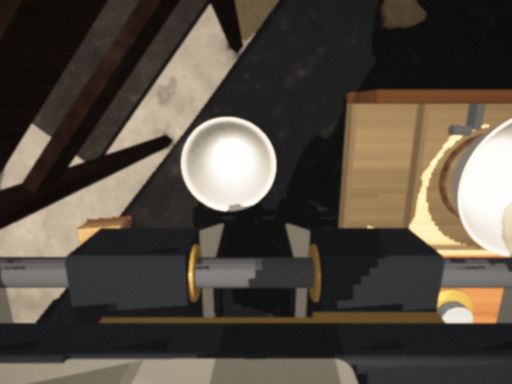

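```bash
python3 - <<'E'
from h import *
for n in ("scene","wrist","top"):
    p=capture(n); print(n,ell(p,"mid_bowl_c",53),place_of(p,"mid_bowl_c")[:1])
go([558,-252,120],84)
E
```

```text
scene (0.75, 553.5, -244.0, 56.0) [{'point': [558.1, -249.3, 29.1], 'score': 0.66}]
wrist (0.59, 558.4, -254.5, 43.4) [{'point': [559.5, -258.0, 24.7], 'score': 0.82}]
top (0.62, 551.2, -255.5, 42.7) [{'point': [557.6, -256.8, 22.1], 'score': 0.58}]
pos [ 576.1 -233.3  187.2] jaw 84.0 tilt [ 0.  0. -1.] grip 27.2 F [ 0.2  0.5 -0.9] t 15.93 q [-0.51  0.55  1.3   0.    1.29 -1.98]
  -> shift [ 2.24  0.53 -0.68] turn 0.01
```

Call:
send_rows --series "1 1 0.52 -0.75 0; 1 2.3 0.52 -0.75 0; 1 2.3 0.52 -0.75 0; 1 2.3 0.52 -0.75 0; 1 2.3 0.52 -0.75 0; 1 2.3 0.52 -0.75 0"

```text
time: 16.68
tool_pos: [558.8, -254.3, 119.4]
tcp_rot: [-1.966, 1.569, -0.498]
contact_force: [0.4, 0.2, -0.7]
grip_width: 83.1
```

```bash
python3 - <<'E'
from h import *
p=capture("wrist"); print(ell(p,"mid_bowl_c",53),place_of(p,"mid_bowl_c")[:1]);cv2.imwrite("pics/m1w.png",p["pixels"][:,:,::-1])
X,R,o=tool()
for s in (-46,46): print(proj(p,X+R[:,2]*s))
p=capture("scene"); cv2.imwrite("pics/m1s.png",cv2.resize(p["pixels"][90:218,210:381,::-1],None,fx=4.5,fy=4.5,interpolation=2))
go([558.5,-254.5,43],84)
E
```

```text
(0.75, 558.1, -254.9, 43.3) [{'point': [555.1, -257.6, 25.3], 'score': 0.72}]
[168.45149248 239.04961927]
[342.41161179 238.90826735]
pos [ 558.3 -254.1  118.5] jaw 84.0 tilt [ 0.001 -0.    -1.   ] grip 91.5 F [ 0.3  0.4 -0. ] t 16.88 q [-0.55  0.6   1.41  0.    1.13 -2.02]
  -> shift [ 2.52 -0.01 -0.01] turn 0.01
```

View pics/m1w.png

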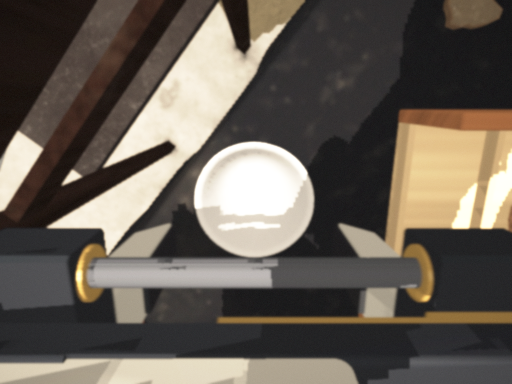

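View pics/m1s.png

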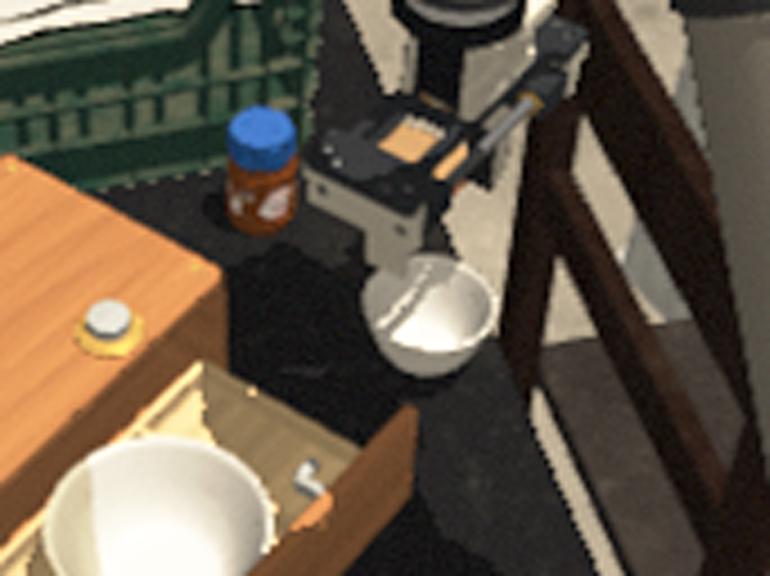

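Call:
send_rows --series "1 1.2 0 -0.02 0; 1 1.9 0 -0.02 0; 1 2.2 0 -0.02 0; 1 2.5 0 -0.02 0; 1 2.5 0 -0.02 0"

```text
time: 17.5
tool_pos: [558.1, -254.7, 43.0]
tcp_rot: [0.885, 1.571, 2.352]
contact_force: [0.9, 0.4, 0.4]
grip_width: 91.9
```

Call:
send_rows --series "0.6 0 0 0 0; 0.6 0 0 0 0; 0.6 0 0 0 0; 0.6 0 0 0 0"

```text
time: 18.0
tool_pos: [558.6, -254.9, 43.8]
tcp_rot: [-1.87, 1.569, -0.403]
contact_force: [-0.6, -0.3, 5.5]
grip_width: 82.8
```

```bash
python3 - <<'E'
from h import *
go([558.5,-254.5,43],84)
p=capture("scene"); cv2.imwrite("pics/m2s.png",cv2.resize(p["pixels"][90:218,210:381,::-1],None,fx=4.5,fy=4.5,interpolation=2))
E
```

```text
pos [ 558.6 -254.9   43.8] jaw 84.0 tilt [ 0.001 -0.001 -1.   ] grip 82.8 F [-0.6 -0.3  5.5] t 18.0 q [-0.55  0.69  1.48  0.    0.97 -2.02]
  -> shift [0.03 0.   0.01] turn 0.01
```

View pics/m2s.png

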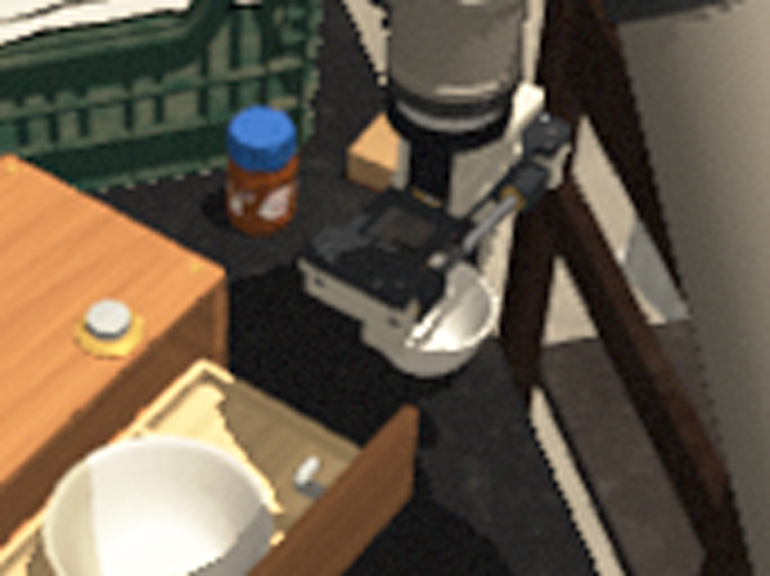

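Call:
send_rows --series "0.5 -0.3 0 0 0; 0.5 -0.8 0 0 0; 0.5 -1.4 0 0 0; 0.5 -2 0 0 0; 0.5 -2 0 0 0"

```text
time: 18.68
tool_pos: [559.0, -255.3, 105.2]
tcp_rot: [-2.01, 1.567, -0.543]
contact_force: [1.0, 0.2, -1.2]
grip_width: 82.4
```

```bash
python3 - <<'E'
from h import *
go([558.5,-254.5,43],84)
p=capture("scene"); cv2.imwrite("pics/m3s.png",cv2.resize(p["pixels"][90:218,210:381,::-1],None,fx=4.5,fy=4.5,interpolation=2))
p=capture("wrist"); cv2.imwrite("pics/m3w.png",p["pixels"][:,:,::-1])
E
```

```text
pos [ 559.  -255.3  105.2] jaw 84.0 tilt [ 0.003 -0.002 -1.   ] grip 82.4 F [ 1.   0.2 -1.2] t 18.68 q [-0.55  0.61  1.43  0.    1.1  -2.02]
  -> shift [2.07 0.03 0.03] turn 0.01
```

View pics/m3s.png

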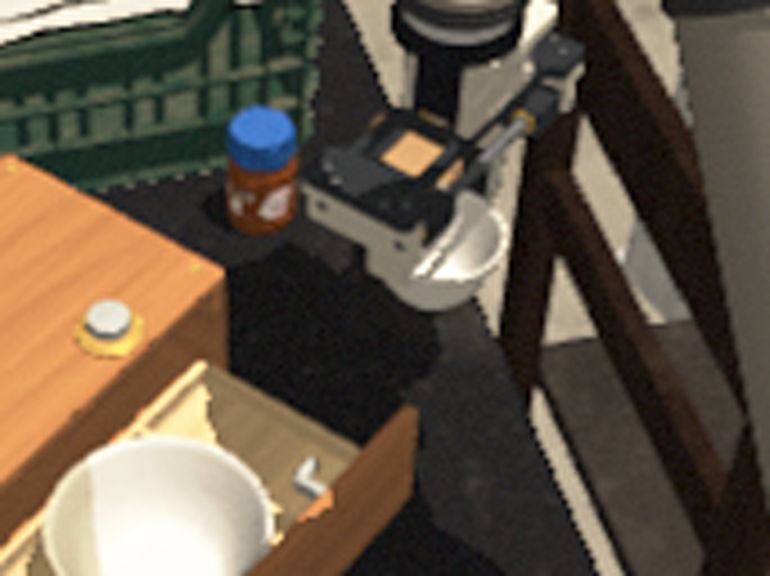

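View pics/m3w.png

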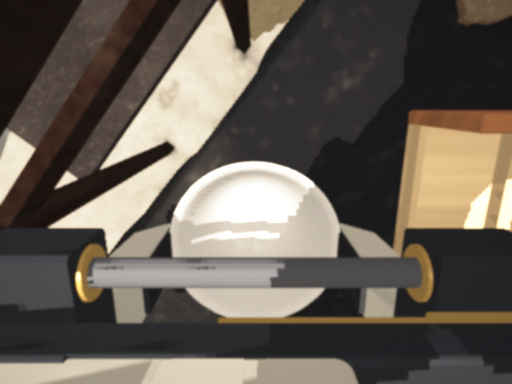

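```bash
python3 - <<'E'
from h import *
go([600.5,3,190],84)
E
```

```text
pos [ 557.9 -254.7  103.1] jaw 84.0 tilt [-0.  0. -1.] grip 82.4 F [ 1.5  0.  -1.4] t 18.77 q [-0.55  0.62  1.43  0.    1.1  -2.02]
  -> shift [-2.9  -0.52  8.69] turn 0.01
```

Call:
send_rows --series "0.5 -1.2 0 0 0; 0.5 -2.4 0 0 0; 0.5 -2.9 0 1 0; 0.5 -2.9 -0.1 2 0; 0.5 -2.9 -0.3 3.2 0; 0.5 -2.9 -0.4 4.4 0; 0.5 -2.9 -0.5 5.4 0; 0.5 -2.9 -0.5 5.4 0"

```text
time: 19.77
tool_pos: [589.7, -93.1, 189.2]
tcp_rot: [1.169, 1.569, 2.639]
contact_force: [0.1, -0.3, -0.8]
grip_width: 82.4
```

```bash
python3 - <<'E'
from h import *
p=capture("scene"); cv2.imwrite("pics/m4s.png",cv2.resize(p["pixels"][90:250,150:363,::-1],None,fx=3.7,fy=3.7,interpolation=2))
print(ell(p,"large_bowl_c",80))
p=capture("wrist"); cv2.imwrite("pics/m4w.png",p["pixels"][:,:,::-1])
print(ell(p,"large_bowl_c",80),place_of(p,"large_bowl_c"))
go([600.5,3,190],84)
E
```

```text
(0.85, 596.0, 7.3, 68.1)
(0.9, 598.5, 3.9, 65.6) [{'point': [597.8, 4.4, 47.4], 'score': 0.57}]
pos [589.6 -96.2 189.8] jaw 84.0 tilt [-0.001 -0.    -1.   ] grip 82.3 F [ 0.3  0.2 -0.7] t 20.02 q [-0.29  0.5   1.37 -0.    1.27 -1.76]
  -> shift [-0.01 -0.02  3.33] turn -0.01
```

View pics/m4s.png

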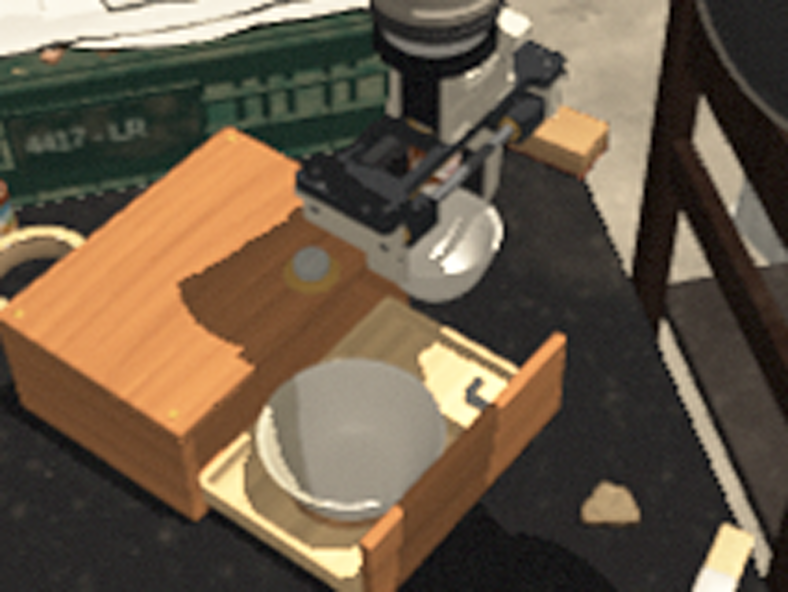

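View pics/m4w.png

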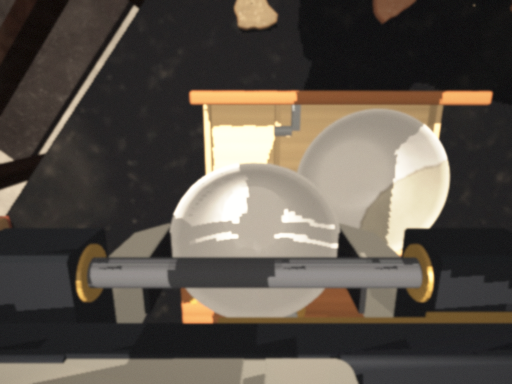

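Call:
send_rows --series "0.5 0 0 1 0; 0.5 0 0.04 2.2 0; 0.5 0 0.04 3.36 0; 0.5 1 0.04 3.36 0; 0.5 2 0.04 3.36 0; 0.5 2.8 0.04 3.36 0; 0.5 3.2 0.04 3.36 0; 0.5 3.2 0.04 3.36 0"

```text
time: 21.02
tool_pos: [598.9, 4.7, 93.6]
tcp_rot: [1.527, 1.57, 2.993]
contact_force: [1.2, 0.1, -1.0]
grip_width: 82.4
```

```bash
python3 - <<'E'
from h import *
go([598.5,3.9,82],84)
p=capture("scene"); cv2.imwrite("pics/m5s.png",cv2.resize(p["pixels"][90:250,150:363,::-1],None,fx=3.7,fy=3.7,interpolation=2))
p=capture("wrist"); cv2.imwrite("pics/m5w.png",p["pixels"][:,:,::-1])
E
```

```text
pos [598.9   4.7  93.6] jaw 84.0 tilt [-0.001  0.    -1.   ] grip 82.4 F [ 1.2  0.1 -1. ] t 21.02 q [-0.12  0.6   1.48  0.    1.06 -1.59]
  -> shift [ 0.39  0.01 -0.03] turn -0.0
```

View pics/m5s.png

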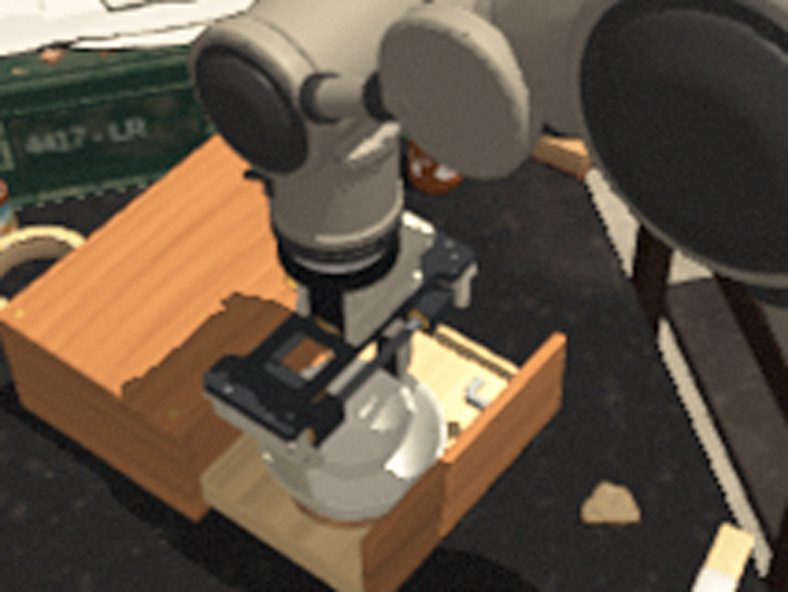

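View pics/m5w.png

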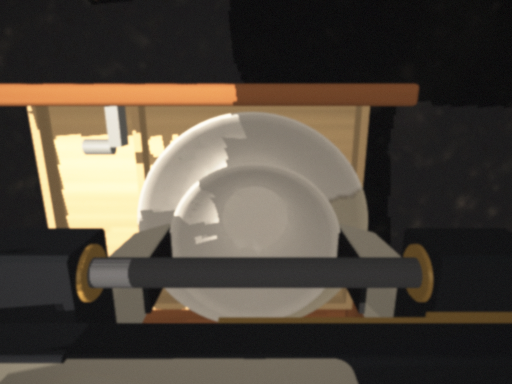

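Call:
send_rows --series "0.5 0.2 0 0 0; 0.5 0.38 0 0 0; 0.5 0.38 0 0 0; 0.8 0.38 0 0 0; 1 0.38 0 0 0; 1 0.38 0 0 0"

```text
time: 21.88
tool_pos: [599.3, 5.2, 83.0]
tcp_rot: [-1.452, 1.57, 0.015]
contact_force: [-0.6, 0.2, -0.1]
grip_width: 90.9
```

```bash
python3 - <<'E'
from h import *
go([598.5,3.9,82],84)
p=capture("wrist"); cv2.imwrite("pics/m6w.png",p["pixels"][:,:,::-1])
E
```

```text
pos [599.3   5.2  83. ] jaw 84.0 tilt [ 0.001  0.    -1.   ] grip 90.9 F [-0.6  0.2 -0.1] t 21.88 q [-0.12  0.62  1.49  0.    1.03 -1.59]
  -> shift [ 0.03  0.02 -0.05] turn 0.01
```

View pics/m6w.png

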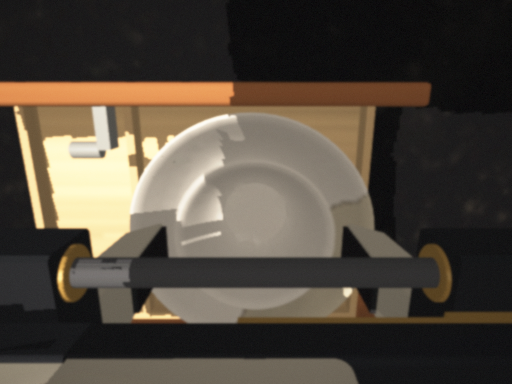

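Released; the mid bowl looks nested and concentric near (255,240). I'll lift clear and head towards the small bowl, checking on the way.

Call:
send_rows --series "1 -1 0 0 0; 1 -2.5 0 0 0; 1 -4 0 0 0; 1 -4 0 2 0; 1 -4 0 4 0; 1 -4 0 6 0; 1 -4 0 6 0"

```text
time: 22.8
tool_pos: [617.3, 188.6, 202.5]
tcp_rot: [-0.116, 1.57, 1.356]
contact_force: [0.4, -0.0, 0.1]
grip_width: 91.8
```

```bash
python3 - <<'E'
from h import *
p=capture("scene"); cv2.imwrite("pics/m7s.png",cv2.resize(p["pixels"][90:250,150:363,::-1],None,fx=3.7,fy=3.7,interpolation=2))
print(ell(p,"mid_bowl_c",80),place_of(p,"mid_bowl_c")[:1],ell(p,"small_bowl_c",43),place_of(p,"small_bowl_c")[:1])
p=capture("wrist"); cv2.imwrite("pics/m7w.png",p["pixels"][:,:,::-1])
print(ell(p,"mid_bowl_c",80),place_of(p,"mid_bowl_c")[:1],ell(p,"small_bowl_c",43),place_of(p,"small_bowl_c")[:1])
go([528,303,120],84)
E
```

```text
(0.74, 595.4, 9.5, 47.7) [{'point': [599.2, 8.1, 56.9], 'score': 0.56}] (0.71, 528.6, 301.8, 38.6) [{'point': [531.7, 299.5, 19.8], 'score': 0.67}]
(0.92, 599.0, 7.4, 46.0) [{'point': [600.6, 2.9, 52.3], 'score': 0.94}] (0.83, 530.5, 302.1, 38.5) [{'point': [535.3, 303.5, 21.1], 'score': 0.85}]
pos [618.  183.4 202.9] jaw 84.0 tilt [ 0.  0. -1.] grip 92.0 F [ 0.  -0.3 -0. ] t 23.3 q [ 0.17  0.58  1.2   0.    1.36 -1.3 ]
  -> shift [2.76 3.4  3.65] turn -0.01
```

View pics/m7s.png

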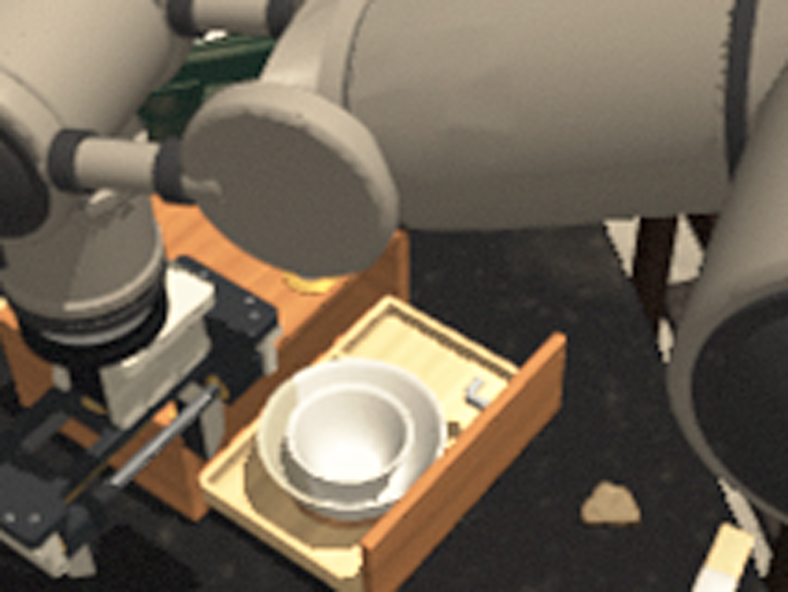

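View pics/m7w.png

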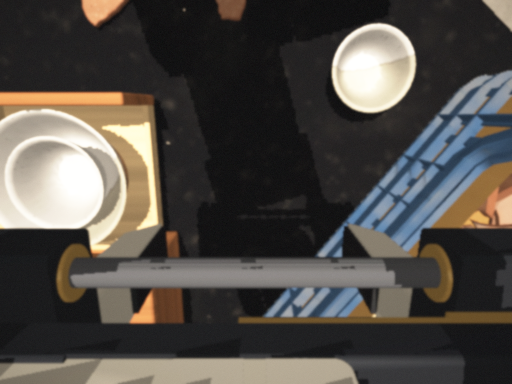

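Call:
send_rows --series "1 0 1.5 1.6 -2; 1 0 3 3.3 -4; 1 0 3.33 3.63 -6; 1 1 3.33 3.63 -8; 1 2 3.33 3.63 -10.2; 1 2.7 3.33 3.63 -10.2; 1 2.7 3.33 3.63 -10.2; 1 2.7 3.33 3.63 -10.2"

```text
time: 24.3
tool_pos: [530.4, 303.0, 122.8]
tcp_rot: [-1.903, 1.569, 0.453]
contact_force: [-0.0, 0.3, 0.1]
grip_width: 92.0
```

```bash
python3 - <<'E'
from h import *
p=capture("wrist"); cv2.imwrite("pics/s1w.png",p["pixels"][:,:,::-1])
e=ell(p,"small_bowl_c",43); print(e,place_of(p,"small_bowl_c")[:1])
X,R,o=tool()
for s in (-46,46): print(proj(p,X+R[:,2]*s))
go([e[1],e[2],35],135)
E
```

```text
(0.86, 530.1, 302.3, 38.2) [{'point': [536.9, 302.5, 23.5], 'score': 0.61}]
[169.24029644 241.95322047]
[343.80583192 241.74555125]
pos [530.4 303.1 123. ] jaw 135.0 tilt [ 0.002  0.001 -1.   ] grip 91.7 F [-0.2 -0.  -0.3] t 24.45 q [ 0.39  0.59  1.42  0.    1.13 -1.96]
  -> shift [ 2.93  0.03 -0.01] turn 0.01
```

View pics/s1w.png

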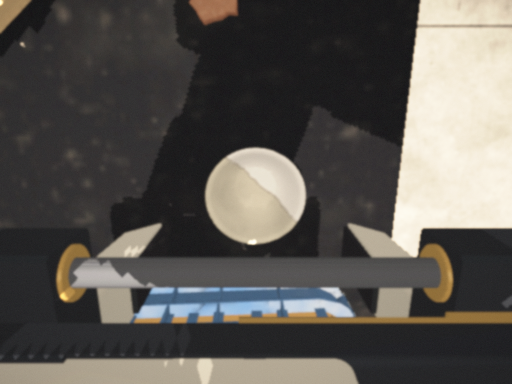

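Call:
send_rows --series "1 1.2 0.03 0 0; 1 2.2 0.03 0 0; 1 2.7 0.03 0 0; 1 2.88 0.03 0 0; 1 2.88 0.03 0 0; 0.4 2.88 0.03 0 0; 0.3 2.88 0.03 0 0; 0.3 2.88 0.03 0 0"

```text
time: 25.45
tool_pos: [529.4, 302.6, 36.1]
tcp_rot: [-1.767, 1.569, 0.59]
contact_force: [-0.3, -0.1, 4.1]
grip_width: 72.8
```

Call:
send_rows --series "0.3 0 0 0 0; 0.3 -0.3 0 0 0; 0.3 -0.8 0 0 0; 0.3 -1.4 0 0 0; 0.3 -2 0 0 0; 0.3 -2.8 0 0 0; 0.3 -3.6 0 0 0; 0.3 -4 0 0 0"

```text
time: 26.45
tool_pos: [529.8, 302.5, 157.9]
tcp_rot: [-1.96, 1.567, 0.397]
contact_force: [-0.4, 0.6, -1.7]
grip_width: 73.2
```

```bash
python3 - <<'E'
from h import *
p=capture("wrist"); cv2.imwrite("pics/s2w.png",p["pixels"][:,:,::-1])
go([598.5,5,190],84)
E
```

```text
pos [530.2 302.7 158.7] jaw 135.0 tilt [ 0.004  0.002 -1.   ] grip 72.9 F [ 0.   0.1 -0.7] t 26.5 q [ 0.39  0.55  1.38  0.    1.21 -1.96]
  -> shift [-1.05  5.41 -8.63] turn 10.21
```

View pics/s2w.png

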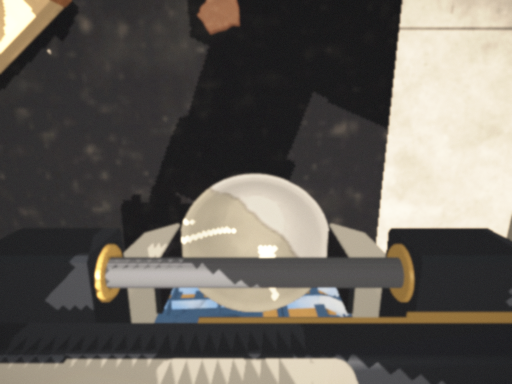

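Call:
send_rows --series "0.3 -1.05 0 0 0; 0.3 -1.05 0.6 -1 2; 0.3 -1.05 1.4 -2.2 4; 0.3 -1.05 2.2 -3.5 6; 0.3 -1.05 3 -4.8 8; 0.3 -1.05 3.6 -5.7 10.2; 0.3 -1.05 3.6 -5.8 10.2; 0.3 -1.05 3.6 -5.8 10.2"

```text
time: 27.5
tool_pos: [575.7, 103.3, 186.5]
tcp_rot: [1.076, 1.57, 2.544]
contact_force: [-0.6, 0.5, -1.7]
grip_width: 73.1
```

```bash
python3 - <<'E'
from h import *
for n in ("wrist","scene"):
    p=capture(n); cv2.imwrite(f"pics/s3{n}.png",p["pixels"][:,:,::-1])
    print(ell(p,"mid_bowl_c",80),place_of(p,"mid_bowl_c")[:1],ell(p,"large_bowl_c",80))
go([598.5,5,190],84)
E
```

```text
(0.66, 588.6, 4.5, 41.0) [] (0.82, 580.1, -0.0, 61.7)
(0.77, 587.2, 8.2, 49.6) [{'point': [599.5, 7.3, 56.5], 'score': 0.86}] (0.9, 588.4, 5.7, 68.1)
pos [575.8 103.5 186.8] jaw 84.1 tilt [ 0.  0. -1.] grip 73.2 F [-0.   0.4  0.1] t 27.9 q [ 0.05  0.48  1.41  0.    1.24 -1.42]
  -> shift [-0.11 -1.09 -3.19] turn 0.02
```

View pics/s3wrist.png

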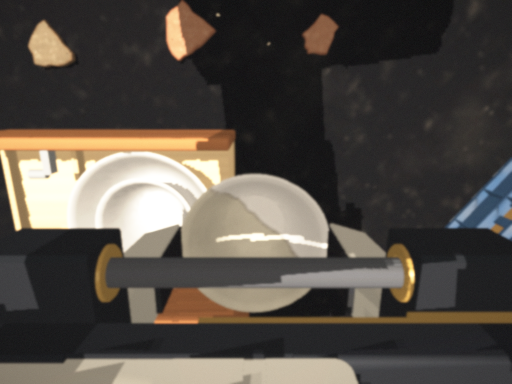

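View pics/s3scene.png

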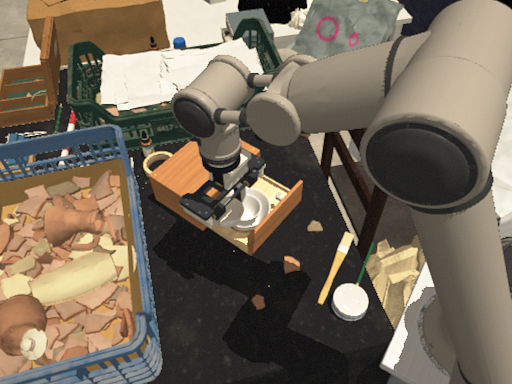

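Call:
send_rows --series "0.3 0 -0.4 -1 0; 0.3 0 -0.9 -2.2 0; 0.3 0 -1.09 -3.18 0; 0.3 0.8 -1.09 -3.18 0; 0.3 1.8 -1.09 -3.18 0; 0.3 2.6 -1.09 -3.18 0; 0.3 2.9 -1.09 -3.18 0; 0.3 2.9 -1.09 -3.18 0"

```text
time: 28.9
tool_pos: [598.5, 4.7, 99.8]
tcp_rot: [1.349, 1.57, 2.816]
contact_force: [0.1, 0.1, -1.5]
grip_width: 72.9
```

```bash
python3 - <<'E'
from h import *
for n in ("wrist","scene"):
    p=capture(n); cv2.imwrite(f"pics/s4{n}.png",p["pixels"][:,:,::-1] if n=="wrist" else cv2.resize(p["pixels"][90:250,150:363,::-1],None,fx=3.7,fy=3.7,interpolation=2))
go([598.5,5,85],84)
E
```

```text
pos [599.2   4.7 100.9] jaw 84.1 tilt [ 0.002 -0.    -1.   ] grip 73.1 F [ 0.2 -0.  -1.6] t 29.0 q [-0.12  0.59  1.48  0.    1.07 -1.59]
  -> shift [0.53 0.03 0.01] turn 0.01
```

View pics/s4wrist.png

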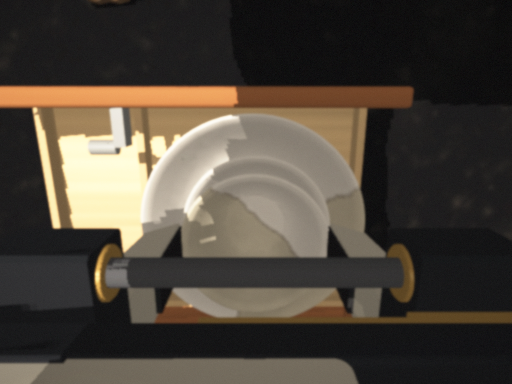

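View pics/s4scene.png

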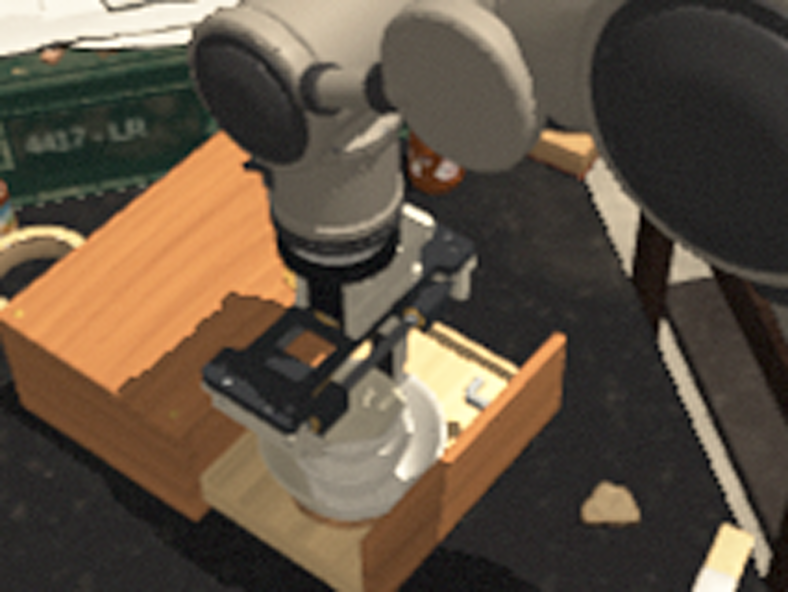

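Call:
send_rows --series "0.3 0.3 0 0 0; 0.3 0.55 0 0 0; 0.3 0.63 0 0 0; 0.3 0.63 0 0 0; 0.6 0.63 0 0 0; 0.8 0.63 0 0 0; 0.8 0.63 0 0 0; 0.8 0.63 0 0 0"

```text
time: 30.0
tool_pos: [598.6, 4.6, 81.1]
tcp_rot: [-1.316, 1.57, 0.151]
contact_force: [-0.3, -0.4, -0.4]
grip_width: 82.4
```

```bash
python3 - <<'E'
from h import *
p=capture("wrist"); cv2.imwrite("pics/s5w.png",p["pixels"][:,:,::-1])
go([598.5,5,85],84)
E
```

```text
pos [598.6   4.6  81.1] jaw 84.0 tilt [ 0.  0. -1.] grip 82.5 F [0.3 0.1 0.1] t 30.05 q [-0.12  0.62  1.5   0.    1.03 -1.59]
  -> shift [-0.13  0.01  0.01] turn 0.01
```

View pics/s5w.png

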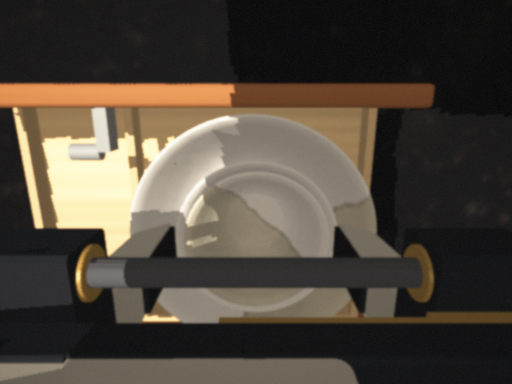

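Call:
send_rows --series "0.8 -1 0 0 0; 0.8 -2.5 0 0 0; 0.8 -4 0 0 0; 0.8 -4 1.5 -1 0; 0.8 -4 3 -2 0; 0.8 -4 4.5 -3 0; 0.8 -4 5 -3 0; 0.8 -4 5 -3 0"

```text
time: 31.05
tool_pos: [440.0, -69.2, 201.5]
tcp_rot: [-1.475, 1.569, -0.009]
contact_force: [0.6, -0.1, 0.2]
grip_width: 82.4
```

```bash
python3 - <<'E'
from h import *
p=capture("scene"); cv2.imwrite("pics/s6s.png",cv2.resize(p["pixels"][130:250,170:330,::-1],None,fx=4.8,fy=4.8,interpolation=2))
print(place_of(p,"small_bowl_c")[:1],place_of(p,"mid_bowl_c")[:1],place_of(p,"large_bowl_c")[:1], ell(p,"small_bowl_c",83))
p=capture("wrist"); cv2.imwrite("pics/s6w.png",p["pixels"][:,:,::-1])
for t,z in [("sherd_a_c",12),("sherd_b_c",11),("sherd_c_c",10)]:
    for q in cut_out(p,t)[:2]:
        m=q["pixels"].astype(np.uint8); c,_=cv2.findContours(m,0,2); c=max(c,key=cv2.contourArea).reshape(-1,2)
        w=np.array([plane(p,u,z)[:2] for u in c]).astype(np.float32); print(t,round(q["score"],2),[np.round(a,1) for a in cv2.minAreaRect(w)],c.min(0),c.max(0))
go([432,-80,150],84)
E
```

```text
[{'point': [599.8, 3.6, 59.3], 'score': 0.91}] [{'point': [427.2, -76.9, 4.8], 'score': 0.7}] [{'point': [597.4, 5.8, 52.5], 'score': 0.71}] (0.77, 596.8, 7.2, 39.8)
sherd_a_c 0.89 [array([434.1,  48.2]), array([41.1, 42.3]), np.float64(42.0)] [347 128] [389 173]
sherd_b_c 0.81 [array([436.1, -81.4]), array([42.7, 33.5]), np.float64(32.9)] [228 143] [264 180]
sherd_c_c 0.81 [array([449.6, 174.7]), array([31., 35.]), np.float64(62.1)] [466 138] [498 169]
pos [440.3 -69.1 200.7] jaw 84.1 tilt [-0.  0. -1.] grip 82.8 F [0.2 0.4 0.9] t 31.5 q [-0.33  0.22  1.77  0.    1.15 -1.8 ]
  -> shift [ 1.69  0.24 -0.39] turn 0.01
```

View pics/s6s.png

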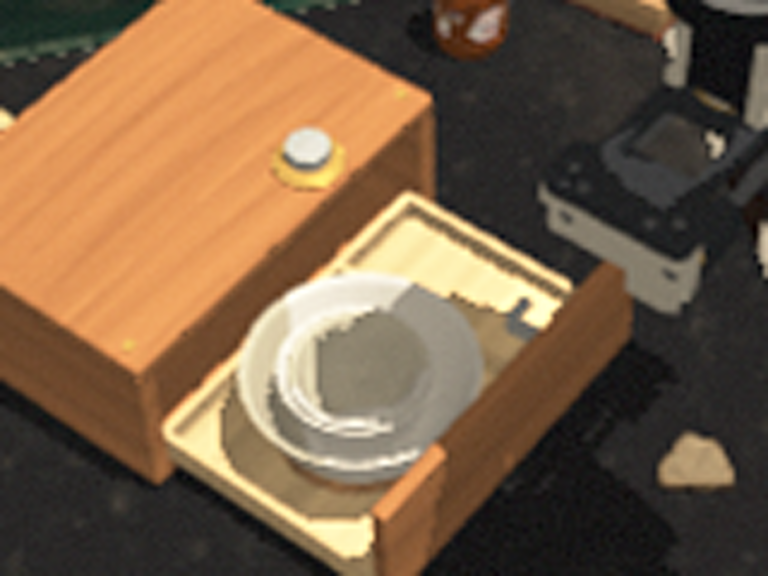

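View pics/s6w.png

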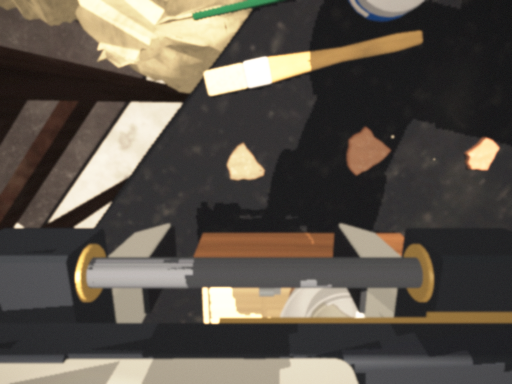

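```bash
cat >> h.py <<'E'
def widths(p,thing,z,near=None):
    for q in cut_out(p,thing)[:4]:
        m=q["pixels"].astype(np.uint8); c,_=cv2.findContours(m,0,2)
        if not c: continue
        c=max(c,key=cv2.contourArea).reshape(-1,2)
        w=np.array([plane(p,u,z)[:2] for u in c])
        ctr=(w.min(0)+w.max(0))/2
        if near is not None and np.linalg.norm(ctr-near)>40: continue
        h=cv2.convexHull(w.astype(np.float32)).reshape(-1,2)
        M=cv2.moments(w.astype(np.float32)); print(thing,round(q["score"],2),"centroid",round(M['m10']/M['m00'],1),round(M['m01']/M['m00'],1))
        for a in range(0,180,10):
            d=np.array([np.cos(np.radians(a)),np.sin(np.radians(a))]); s=h@d; print(a,round(float(np.ptp(s)),1),"mid",round(float((s.max()+s.min())/2),1),end=' | ')
        print(); return
E
echo
```

Call:
send_rows --series "1 1 0.2 -0.4 0; 1 2.5 0.2 -0.4 0; 1 2.5 0.2 -0.4 0; 1 2.5 0.2 -0.4 0"

```text
time: 32.0
tool_pos: [433.7, -80.8, 127.1]
tcp_rot: [-1.762, 1.569, -0.295]
contact_force: [0.2, -0.7, 0.3]
grip_width: 91.8
```

```bash
python3 - <<'E'
from h import *
p=capture("wrist"); cv2.imwrite("pics/b1w.png",cv2.resize(p["pixels"][60:250,130:380,::-1],None,fx=3,fy=3,interpolation=2))
widths(p,"sherd_b_c",8,[433,-81])
go([432,-80,3],84)
E
```

```text
sherd_b_c 0.91 centroid 434.5 -79.9
0 40.6 mid 431.5 | 10 41.4 mid 411.7 | 20 41.8 mid 379.9 | 30 42.3 mid 336.8 | 40 42.3 mid 283.3 | 50 42.0 mid 220.9 | 60 41.7 mid 151.2 | 70 41.7 mid 76.1 | 80 40.6 mid -1.4 | 90 39.2 mid -78.8 | 100 37.5 mid -153.7 | 110 36.7 mid -224.9 | 120 35.4 mid -289.0 | 130 36.5 mid -342.7 | 140 39.1 mid -385.0 | 150 40.5 mid -415.6 | 160 40.6 mid -433.6 | 170 40.1 mid -438.7 | 
pos [434.  -80.9 127.5] jaw 84.1 tilt [ 0.003 -0.001 -1.   ] grip 91.8 F [0.  0.7 0.2] t 32.1 q [-0.36  0.31  1.89  0.    0.94 -1.83]
  -> shift [4.15 0.08 0.03] turn 0.01
```

View pics/b1w.png

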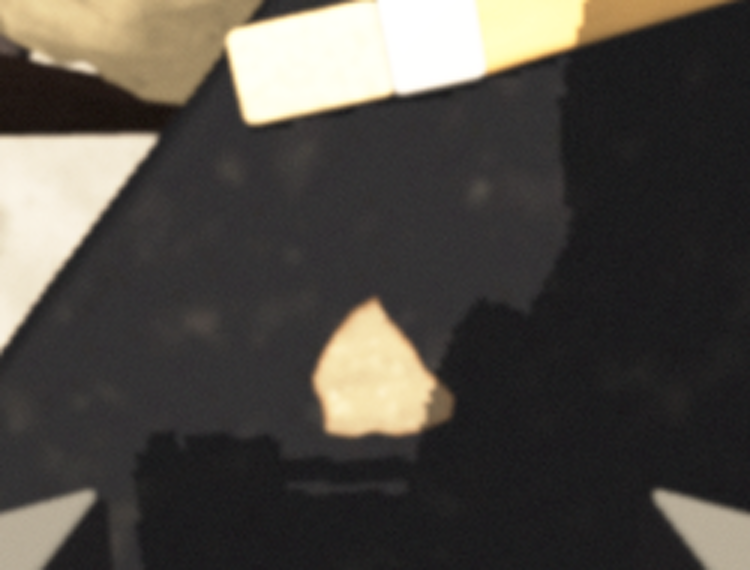

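```bash
python3 - <<'E'
from h import *
go([435.7,-82.1,2.5],120)
E
```

```text
pos [434.  -80.9 127.5] jaw 84.1 tilt [ 0.003 -0.001 -1.   ] grip 91.8 F [0.  0.7 0.2] t 32.1 q [-0.36  0.31  1.89  0.    0.94 -1.83]
  -> shift [ 4.17 -0.05 -0.03] turn -7.19
```

Call:
send_rows --series "0.4 1 -0.05 -0.03 -2; 0.4 2 -0.05 -0.03 -4; 0.4 2.6 -0.05 -0.03 -6; 0.4 3.3 -0.05 -0.03 -7.2; 0.4 3.9 -0.05 -0.03 -7.2; 0.4 4.15 -0.05 -0.03 -7.2; 0.4 4.15 -0.05 -0.03 -7.2; -1 4.15 -0.05 -0.03 -7.2"

```text
time: 33.1
tool_pos: [437.5, -84.6, 2.9]
tcp_rot: [-2.568, 1.563, -0.476]
contact_force: [2.8, -16.7, -4.6]
grip_width: 58.2
```

Call:
send_rows --series "-1 0 0 0 0; -1 0 0 0 0; -1 0 0 0 0; -1 -1 0 0 0; -1 -2.5 0 0 0; -1 -4 0 0 0; -1 -5 0 0 0; -1 -5.5 0 0 0"

```text
time: 34.1
tool_pos: [435.6, -82.1, 169.8]
tcp_rot: [-2.439, 1.565, -0.344]
contact_force: [-0.2, -0.0, -0.8]
grip_width: 33.8
```

```bash
python3 - <<'E'
from h import *
p=capture("wrist"); cv2.imwrite("pics/b2w.png",p["pixels"][:,:,::-1])
p=capture("scene"); cv2.imwrite("pics/b2s.png",p["pixels"][:,:,::-1])
go([592,-112,165],84)
E
```

```text
pos [435.8 -82.1 169.3] jaw 120.1 tilt [ 0.006 -0.002 -1.   ] grip 33.3 F [ 0.5 -0.5 -0.8] t 34.2 q [-0.36  0.25  1.83  0.    1.05 -2.45]
  -> shift [ 0.18 -4.01 -3.47] turn 7.21
```

View pics/b2w.png

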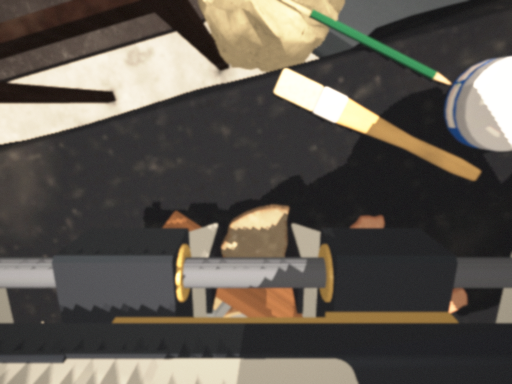

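View pics/b2s.png

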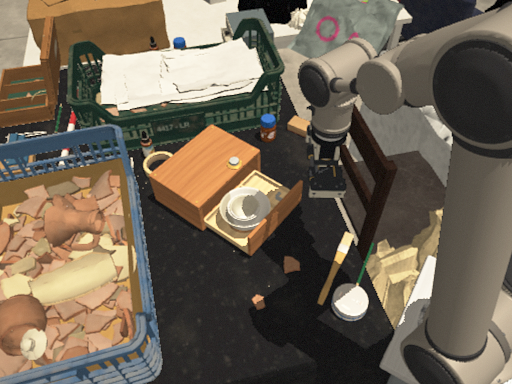

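Call:
send_rows --series "-1 0 -0.8 -0.7 2; -1 0 -2 -1.7 4; -1 0 -3 -2.6 6; -1 0 -4 -3.47 7.2; -1 0 -4 -3.47 7.2; -1 0 -4 -3.47 7.2"

```text
time: 34.95
tool_pos: [589.3, -111.4, 165.8]
tcp_rot: [1.333, 1.569, 2.801]
contact_force: [-0.9, 0.6, 0.3]
grip_width: 33.4
```

```bash
python3 - <<'E'
from h import *
p=capture("wrist"); cv2.imwrite("pics/b3w.png",p["pixels"][:,:,::-1]); print(place_of(p,"sherd_bay"))
p=capture("scene"); cv2.imwrite("pics/b3s.png",cv2.resize(p["pixels"][130:250,170:330,::-1],None,fx=4.8,fy=4.8,interpolation=2)); print(place_of(p,"sherd_bay"))
go([592,-112,165],84)
E
```

```text
[{'point': [590.4, -109.0, 17.6], 'score': 0.64}, {'point': [605.0, 4.4, 61.2], 'score': 0.62}]
[{'point': [590.9, -111.6, 21.6], 'score': 0.62}, {'point': [600.7, 8.3, 57.9], 'score': 0.28}]
pos [ 589.5 -111.5  166.8] jaw 84.1 tilt [ 0.  0. -1.] grip 33.5 F [0.4 0.1 0.3] t 35.15 q [-0.31  0.53  1.4   0.    1.22 -1.78]
  -> shift [ 0.06 -0.08 -0.01] turn 0.01
```

View pics/b3w.png

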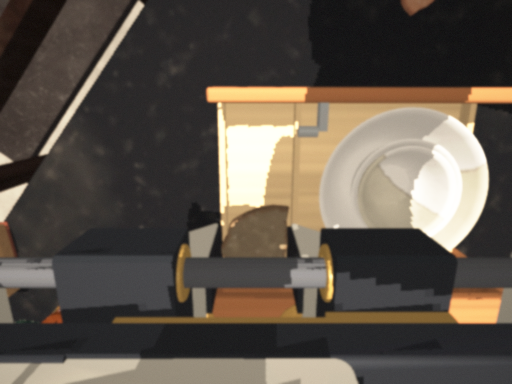

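View pics/b3s.png

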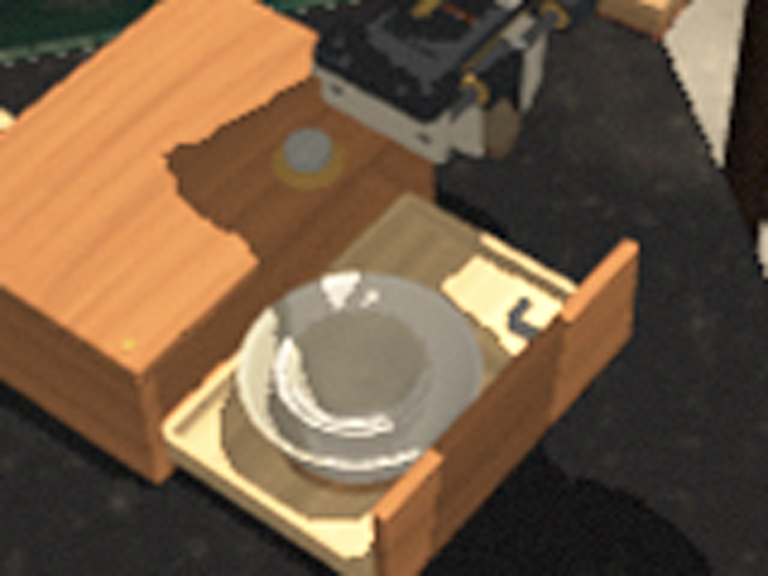

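Call:
send_rows --series "-1 0.8 0.65 0 0; -1 2 0.65 0 0; -1 3.2 0.65 0 0; -1 4 0.65 0 0; -1 4.3 0.65 0 0; -1 4.33 0.65 0 0; -1 4.33 0.65 0 0"

```text
time: 36.02
tool_pos: [571.5, -109.9, 37.7]
tcp_rot: [-1.735, 1.569, -0.269]
contact_force: [-0.6, 0.3, -0.6]
grip_width: 33.6
```

Call:
send_rows --series "-0.25 0 0 0 0; -0.1 0 0 0 0; -0.1 0 0 0 0; -0.1 -1 0 0 0; -0.1 -2.5 0 0 0; -0.1 -4 0 0 0; -0.1 -5 0 0 0; -0.1 -5 0 0 0"

```text
time: 37.02
tool_pos: [572.1, -110.1, 189.3]
tcp_rot: [-1.77, 1.565, -0.303]
contact_force: [-0.4, -0.4, -1.0]
grip_width: 41.1
```

```bash
python3 - <<'E'
from h import *
p=capture("wrist"); cv2.imwrite("pics/b4w.png",p["pixels"][:,:,::-1])
go([434,50,150],84)
E
```

```text
pos [ 571.1 -109.8  187.3] jaw 84.0 tilt [ 0.002 -0.001 -1.   ] grip 41.5 F [-0.1  0.8 -0.3] t 37.08 q [-0.32  0.48  1.43  0.    1.24 -1.79]
  -> shift [1.23 5.1  4.82] turn 0.01
```

View pics/b4w.png

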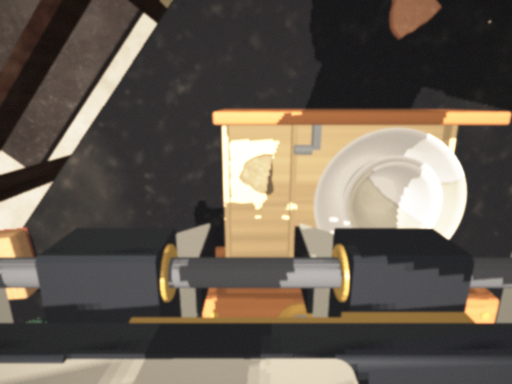

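Sherd b lies in the narrow bay at (258,172). Sherd a is next.

Call:
send_rows --series "1 0 1.5 1.4 0; 1 0 3 2.8 0; 1 0 4.5 4.2 0; 1 0 5.1 4.8 0; 1 1.5 5.1 4.8 0; 1 2.2 5.1 4.8 0; 1 2.2 5.1 4.8 0; 1 2.2 5.1 4.8 0"

```text
time: 38.08
tool_pos: [433.7, 49.4, 120.6]
tcp_rot: [1.173, 1.571, 2.64]
contact_force: [-0.0, -0.2, 0.3]
grip_width: 91.9
```

```bash
python3 - <<'E'
from h import *
p=capture("wrist"); cv2.imwrite("pics/a1w.png",cv2.resize(p["pixels"][60:250,130:380,::-1],None,fx=3,fy=3,interpolation=2))
widths(p,"sherd_a_c",9,[434,50])
go([434,50,3],84)
E
```

```text
sherd_a_c 0.66 centroid 433.7 52.3
0 48.7 mid 432.7 | 10 46.4 mid 434.6 | 20 42.6 mid 423.2 | 30 39.5 mid 399.5 | 40 40.5 mid 364.6 | 50 41.8 mid 318.8 | 60 42.8 mid 263.6 | 70 43.3 mid 200.3 | 80 43.5 mid 130.4 | 90 44.6 mid 55.6 | 100 45.2 mid -21.1 | 110 44.9 mid -97.5 | 120 44.5 mid -171.5 | 130 43.4 mid -240.6 | 140 45.1 mid -301.1 | 150 48.0 mid -351.2 | 160 49.7 mid -390.4 | 170 49.8 mid -417.9 | 
pos [434.1  49.3 121.2] jaw 84.0 tilt [ 0.001 -0.    -1.   ] grip 91.8 F [ 0.2 -0.2 -0.2] t 38.17 q [-0.06  0.31  1.91  0.    0.92 -1.53]
  -> shift [3.94 0.01 0.02] turn 0.01
```

View pics/a1w.png

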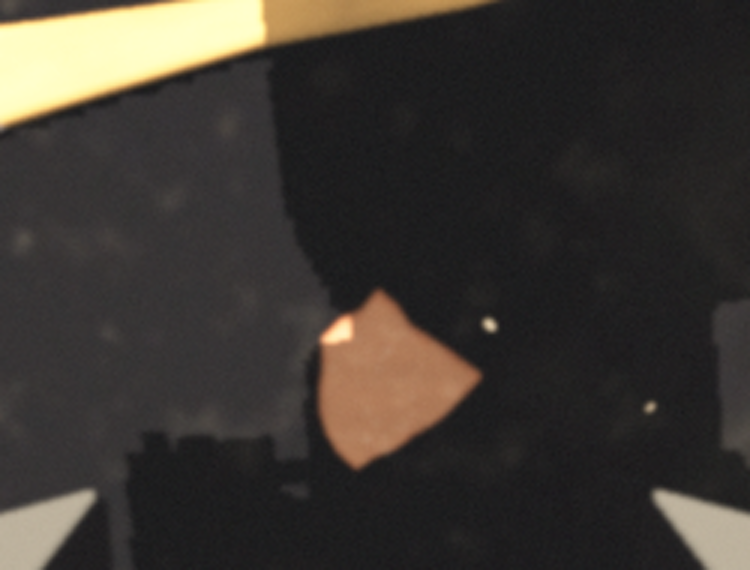

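```bash
python3 - <<'E'
from h import *
go([433,51.8,2.5],50)
E
```

```text
pos [434.1  49.3 121.2] jaw 84.0 tilt [ 0.001 -0.    -1.   ] grip 91.8 F [ 0.2 -0.2 -0.2] t 38.17 q [-0.06  0.31  1.91  0.    0.92 -1.53]
  -> shift [3.96 0.05 0.08] turn 6.81
```

Call:
send_rows --series "0.6 0.5 0.05 0.08 2; 0.6 1 0.05 0.08 4; 0.6 2 0.05 0.08 6; 0.6 3 0.05 0.08 6.8; 0.6 3.7 0.05 0.08 6.8; 0.6 3.94 0.05 0.08 6.8; 0.6 3.94 0.05 0.08 6.8; -1 3.94 0.05 0.08 6.8"

```text
time: 39.17
tool_pos: [433.1, 51.9, 3.2]
tcp_rot: [-0.878, 1.569, -0.005]
contact_force: [-0.3, -0.7, 0.6]
grip_width: 67.6
```

Call:
send_rows --series "-1 0 0 0 0; -1 0 0 0 0; -1 0 0 0 0; -1 -1 0 0 0; -1 -2.5 0 0 0; -1 -4 0 0 0; -1 -5.2 0 0 0; -1 -5.5 0 0 0"

```text
time: 40.17
tool_pos: [433.3, 51.9, 169.3]
tcp_rot: [-0.904, 1.567, -0.03]
contact_force: [0.5, 0.3, -0.6]
grip_width: 40.1
```

```bash
python3 - <<'E'
from h import *
p=capture("wrist"); cv2.imwrite("pics/a2w.png",p["pixels"][:,:,::-1])
go([620,-114,165],84)
E
```

```text
pos [433.1  51.9 169. ] jaw 50.0 tilt [ 0.003 -0.    -1.   ] grip 39.7 F [0.8 0.2 0.2] t 40.23 q [-0.06  0.24  1.84  0.    1.05 -0.93]
  -> shift [ 0.15 -8.33 -0.24] turn -6.79
```

View pics/a2w.png

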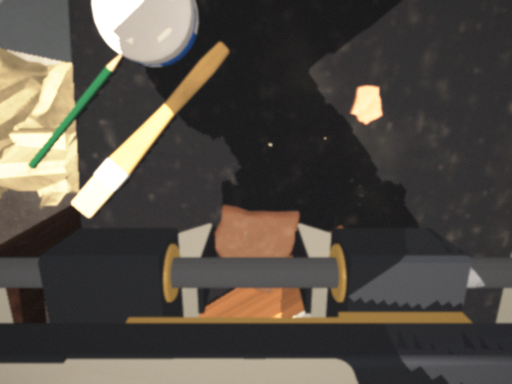

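```bash
python3 - <<'E'
from h import *
go([616.4,-114.3,165],84)
E
```

```text
pos [433.1  51.9 169. ] jaw 50.0 tilt [ 0.003 -0.    -1.   ] grip 39.7 F [0.8 0.2 0.2] t 40.23 q [-0.06  0.24  1.84  0.    1.05 -0.93]
  -> shift [ 0.15 -8.24 -0.32] turn -6.79
```

Call:
send_rows --series "-1 0 -1.5 0 -2; -1 0 -3 0 -4; -1 0 -4.5 -0.2 -6; -1 0 -6 -0.3 -6.8; -1 0 -7.4 -0.32 -6.8; -1 0 -8.24 -0.32 -6.8; -1 0 -8.24 -0.32 -6.8; -1 0 -8.24 -0.32 -6.8"

```text
time: 41.22
tool_pos: [614.5, -113.4, 165.7]
tcp_rot: [1.291, 1.567, 2.758]
contact_force: [-0.5, 0.1, -0.1]
grip_width: 39.9
```

```bash
python3 - <<'E'
from h import *
p=capture("wrist"); cv2.imwrite("pics/a3w.png",p["pixels"][:,:,::-1])
go([616.4,-114.3,37.5],84)
E
```

```text
pos [ 614.6 -113.3  166.3] jaw 84.1 tilt [-0.002  0.001 -1.   ] grip 40.0 F [0.1 0.3 0.4] t 41.27 q [-0.3   0.57  1.32  0.    1.25 -1.77]
  -> shift [ 4.29 -0.07 -0.03] turn 0.01
```

View pics/a3w.png

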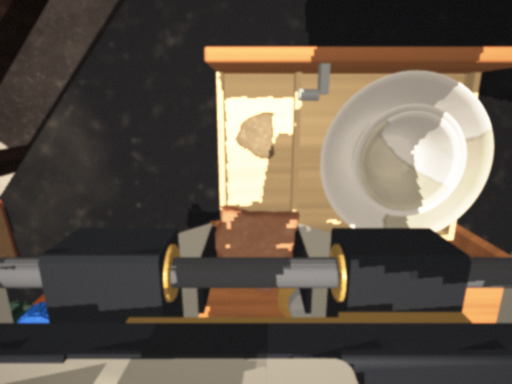

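Call:
send_rows --series "-1 0.8 0.1 0 0; -1 2 0.1 0 0; -1 3.2 0.1 0 0; -1 4 0.1 0 0; -1 4.25 0.1 0 0; -1 4.27 0.1 0 0; -1 4.27 0.1 0 0"

```text
time: 42.15
tool_pos: [613.3, -113.9, 40.6]
tcp_rot: [-1.742, 1.569, -0.274]
contact_force: [-0.0, -0.8, -0.2]
grip_width: 40.0
```

Call:
send_rows --series "-0.1 0 0 0 0; 0.03 0 0 0 0; 0.03 0 0 0 0; 0.03 -1 0 0 0; 0.03 -2.5 0 0 0; 0.03 -4 0 0 0; 0.03 -5 0 0 0; 0.03 -5 0 0 0"

```text
time: 43.15
tool_pos: [614.0, -114.2, 192.1]
tcp_rot: [-1.76, 1.565, -0.293]
contact_force: [-0.3, 0.5, -0.9]
grip_width: 47.2
```

```bash
python3 - <<'E'
from h import *
p=capture("wrist"); cv2.imwrite("pics/a4w.png",p["pixels"][:,:,::-1])
go([450,177,150],84)
E
```

```text
pos [ 612.9 -113.9  189.9] jaw 84.0 tilt [ 0.002 -0.    -1.   ] grip 47.4 F [-0.7 -0.  -0.9] t 43.2 q [-0.31  0.55  1.29  0.    1.3  -1.77]
  -> shift [1.32 6.41 9.08] turn 0.01
```

View pics/a4w.png

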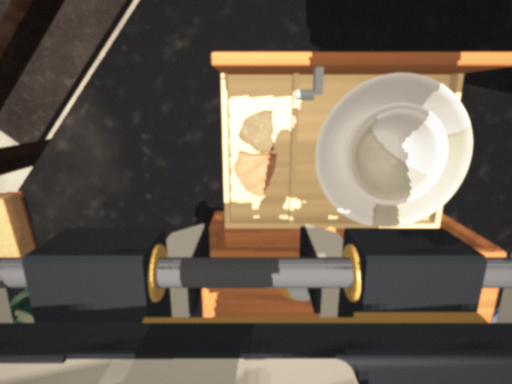

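Call:
send_rows --series "1 0 1.2 1.7 0; 1 0 2.5 3.5 0; 1 0 3.8 5.3 0; 1 0 5 7.1 0; 1 0.8 6.4 9.08 0; 1 2.2 6.4 9.08 0; 1 2.2 6.4 9.08 0; 1 2.2 6.4 9.08 0"

```text
time: 44.2
tool_pos: [450.6, 176.5, 123.4]
tcp_rot: [2.889, 1.57, -1.927]
contact_force: [0.4, -0.7, 0.4]
grip_width: 91.6
```

```bash
python3 - <<'E'
from h import *
p=capture("wrist"); cv2.imwrite("pics/c1w.png",cv2.resize(p["pixels"][60:250,130:380,::-1],None,fx=3,fy=3,interpolation=2))
widths(p,"sherd_c_c",8,[450,177])
go([450,177,3],84)
E
```

```text
sherd_c_c 0.67 centroid 450.3 178.6
0 35.7 mid 449.9 | 10 35.0 mid 474.5 | 20 33.7 mid 484.8 | 30 31.6 mid 480.3 | 40 28.9 mid 461.1 | 50 28.9 mid 426.2 | 60 28.1 mid 378.4 | 70 30.6 mid 321.2 | 80 32.4 mid 254.4 | 90 33.6 mid 179.6 | 100 34.4 mid 99.1 | 110 35.5 mid 14.9 | 120 36.2 mid -69.8 | 130 36.2 mid -152.5 | 140 35.6 mid -230.7 | 150 35.9 mid -300.9 | 160 35.8 mid -361.6 | 170 35.7 mid -411.8 | 
pos [451.4 176.3 124.3] jaw 84.0 tilt [ 0.002  0.    -1.   ] grip 91.8 F [-0.4 -0.6 -0.4] t 44.3 q [ 0.21  0.38  1.78 -0.    0.98 -1.25]
  -> shift [4.04 0.06 0.02] turn -0.01
```

View pics/c1w.png

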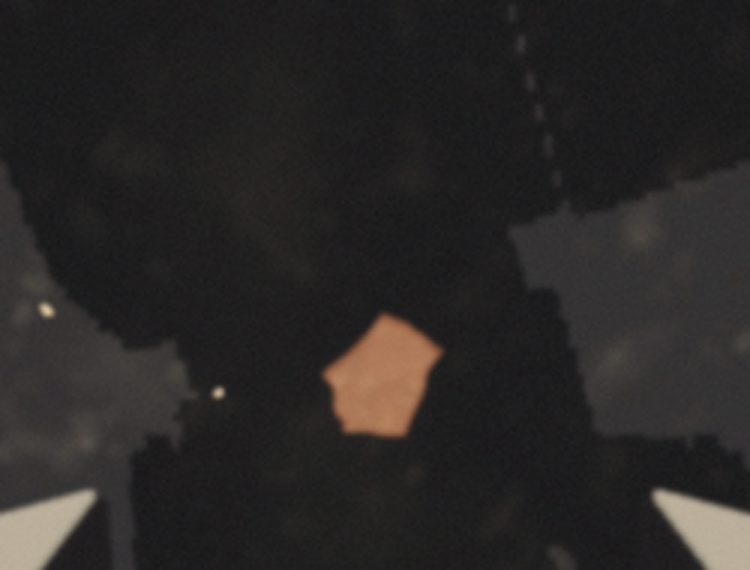

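Call:
send_rows --series "0.3 0.5 0.05 0.03 2; 0.3 1 0.05 0.03 4; 0.3 2 0.05 0.03 4.4; 0.3 3 0.05 0.03 4.4; 0.3 3.8 0.05 0.03 4.4; 0.3 4.04 0.05 0.03 4.4; 0.3 4.04 0.05 0.03 4.4; -1 4.04 0.05 0.03 4.4"

```text
time: 45.3
tool_pos: [449.6, 178.1, 3.1]
tcp_rot: [-0.841, 1.569, 0.242]
contact_force: [0.1, 0.0, 0.1]
grip_width: 53.5
```

Call:
send_rows --series "-1 0 0 0 0; -1 0 0 0 0; -1 0 0 0 0; -1 -1 0 0 0; -1 -2.5 0 0 0; -1 -4 0 0 0; -1 -5.2 0 0 0; -1 -5.5 0 0 0"

```text
time: 46.3
tool_pos: [449.6, 178.4, 169.2]
tcp_rot: [-0.842, 1.566, 0.241]
contact_force: [0.3, 0.0, -0.9]
grip_width: 26.9
```

```bash
python3 - <<'E'
from h import *
p=capture("wrist"); cv2.imwrite("pics/c2w.png",p["pixels"][:,:,::-1])
go([613.5,-114,165],84)
E
```

```text
pos [449.3 178.3 168.9] jaw 62.1 tilt [ 0.003  0.001 -1.   ] grip 26.9 F [ 1.1 -0.3  0.4] t 46.35 q [ 0.22  0.32  1.73  0.    1.09 -0.86]
  -> shift [ 0.14 -9.4  -6.04] turn -4.39
```

View pics/c2w.png

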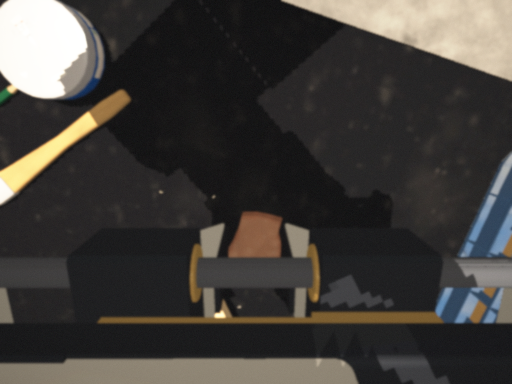

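Call:
send_rows --series "-1 0 -1.3 -0.8 -1; -1 0 -2.8 -1.8 -2; -1 0 -4.3 -2.8 -3; -1 0 -5.8 -3.7 -4; -1 0 -7.3 -4.7 -4.4; -1 0 -8.6 -5.5 -4.4; -1 0 -9.4 -6.03 -4.4; -1 0 -9.4 -6.03 -4.4"

```text
time: 47.35
tool_pos: [612.5, -115.7, 164.4]
tcp_rot: [1.414, 1.567, 2.878]
contact_force: [-0.8, 0.0, -0.8]
grip_width: 26.6
```

```bash
python3 - <<'E'
from h import *
p=capture("wrist"); cv2.imwrite("pics/c3w.png",p["pixels"][:,:,::-1])
go([614,-114,44],84)
E
```

```text
pos [ 612.1 -114.3  164.7] jaw 84.0 tilt [-0.003  0.001 -1.   ] grip 26.8 F [-0.1  0.5 -0. ] t 47.4 q [-0.31  0.57  1.32  0.    1.25 -1.77]
  -> shift [ 4.02 -0.08  0.01] turn -0.01
```

View pics/c3w.png

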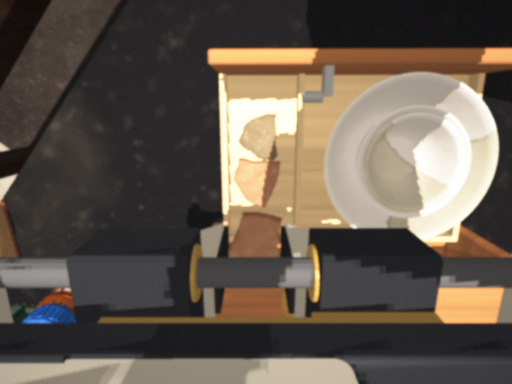

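Call:
send_rows --series "-1 0.8 0 0 0; -1 2 0 0 0; -1 3.2 0 0 0; -1 3.8 0 0 0; -1 4.08 0 0 0; -1 4.08 0 0 0"

```text
time: 48.15
tool_pos: [613.0, -113.7, 44.9]
tcp_rot: [-1.388, 1.571, 0.079]
contact_force: [-0.4, -0.4, -0.5]
grip_width: 27.0
```

Call:
send_rows --series "-0.4 0 0 0 0; -0.2 0 0 0 0; -0.2 0 0 0 0; -0.2 -1 0 0 0; -0.2 -2.5 0 0 0; -0.2 -4 0 0 0; -0.2 -5 0 0 0; -0.2 -5 0 0 0"

```text
time: 49.15
tool_pos: [614.2, -114.4, 197.7]
tcp_rot: [-1.759, 1.565, -0.292]
contact_force: [0.4, -0.5, -0.5]
grip_width: 36.3
```

```bash
python3 - <<'E'
from h import *
p=capture("wrist"); cv2.imwrite("pics/c4w.png",p["pixels"][:,:,::-1])
p=capture("scene"); cv2.imwrite("pics/c4s.png",cv2.resize(p["pixels"][130:250,170:330,::-1],None,fx=4.8,fy=4.8,interpolation=2))
go([450,-20,190],84)
E
```

```text
pos [ 612.5 -113.8  194. ] jaw 84.0 tilt [-0.001  0.    -1.   ] grip 36.7 F [-0.8 -0.5 -0.9] t 49.25 q [-0.31  0.55  1.28  0.    1.31 -1.77]
  -> shift [0.14 5.71 2.55] turn 0.01
```

View pics/c4w.png

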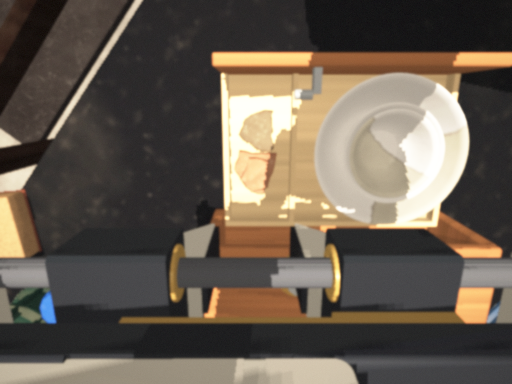

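View pics/c4s.png

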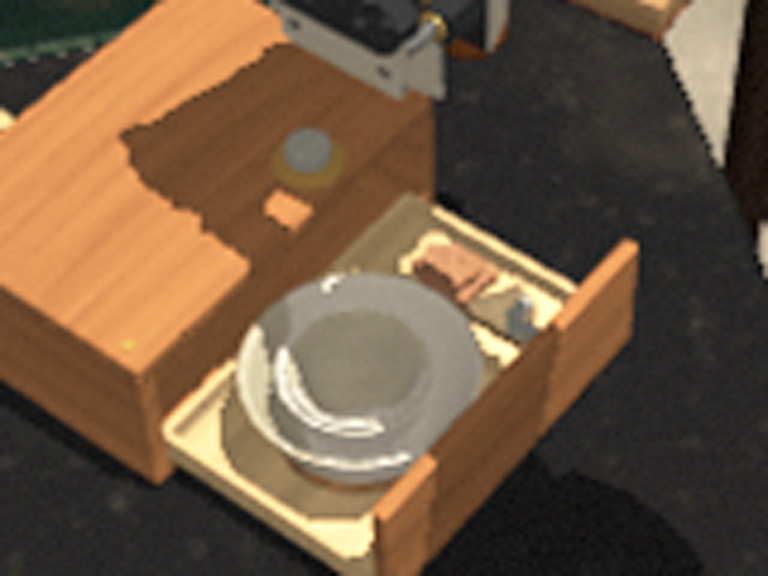

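Call:
send_rows --series "-1 0 1.5 0.6 0; -1 0 3 1.3 0; -1 0 4.5 2 0; -1 0 6 2.6 0; -1 0 6.3 2.6 0; -1 0 6.3 2.6 0"

```text
time: 50.0
tool_pos: [432.9, -16.9, 194.2]
tcp_rot: [1.533, 1.57, 3.0]
contact_force: [-0.3, -0.5, 0.6]
grip_width: 0.6
```

```bash
python3 - <<'E'
from h import *
p=capture("scene"); cv2.imwrite("pics/c5s.png",cv2.resize(p["pixels"][150:250,190:330,::-1],None,fx=5.6,fy=5.6,interpolation=2))
for t in ("small_bowl_c","mid_bowl_c","large_bowl_c","sherd_a_c","sherd_b_c","sherd_c_c","drawer_front"): print(t,[(np.round(q["point"],1).tolist(),round(q["score"],2)) for q in place_of(p,t)[:2]])
p=capture("top"); cv2.imwrite("pics/c5t.png",cv2.resize(p["pixels"][120:240,200:330,::-1],None,fx=5,fy=5,interpolation=2))
go([450,-20,60],84)
E
```

```text
small_bowl_c [([601.2, 3.1, 57.0], 0.85)]
mid_bowl_c [([600.3, 9.5, 56.8], 0.73), ([686.3, -82.0, 126.7], 0.72)]
large_bowl_c [([596.2, 6.0, 50.9], 0.76)]
sherd_a_c [([606.2, -114.7, 23.8], 0.55)]
sherd_b_c [([567.4, -103.5, 23.3], 0.57)]
sherd_c_c [([599.9, 1.9, 58.8], 0.7), ([612.6, -115.4, 38.1], 0.62)]
drawer_front [([514.1, -22.5, 52.0], 0.96)]
pos [433.2 -16.9 194.4] jaw 84.0 tilt [-0.  0. -1.] grip 0.7 F [-0.2  0.4 -1. ] t 50.45 q [-0.22  0.21  1.81  0.    1.13 -1.68]
  -> shift [ 4.48 -0.57 -0.04] turn 0.0
```

View pics/c5s.png

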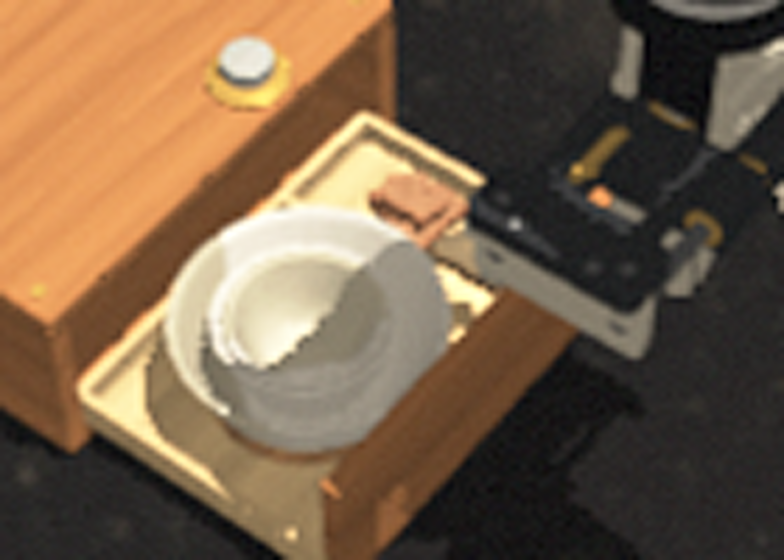

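View pics/c5t.png

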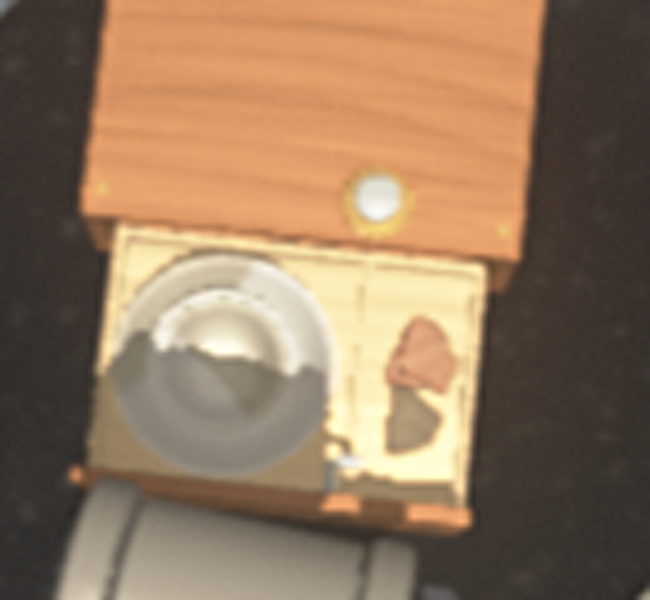

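```bash
python3 - <<'E'
import cv2
a=cv2.imread("pics/c4w.png")[60:235,300:480]; b=cv2.imread("pics/m7w.png")
cv2.imwrite("pics/zz.png",cv2.resize(a,None,fx=4.3,fy=3.4*1.2,interpolation=2)[:600])
E
```

```text
(no output)
```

View pics/zz.png

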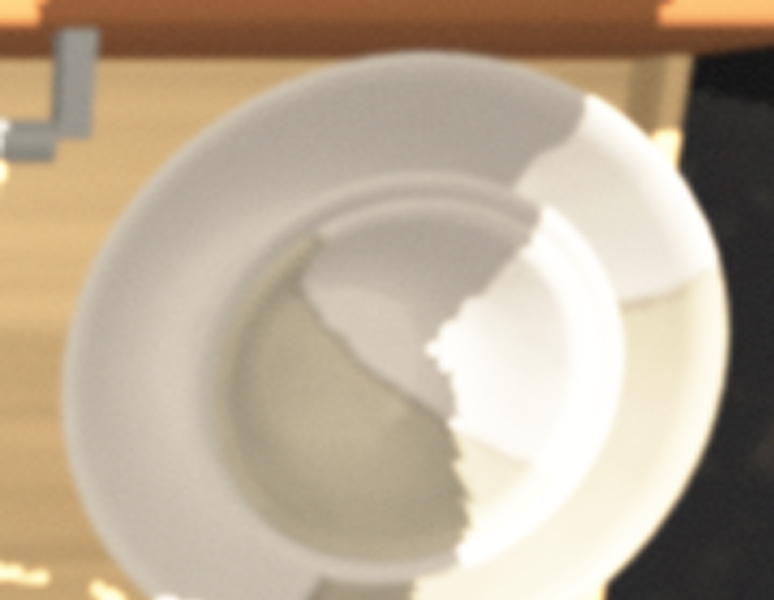

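Call:
send_rows --series "-1 0 -1.5 0 0; -1 0 -3 0 0; -1 0 -4.5 0 0; -1 0 -6 0 0; -1 1 -6.3 0 0; -1 1 -6.3 0 0; -1 1 -6.3 0 0"

```text
time: 51.32
tool_pos: [620.7, -36.4, 165.3]
tcp_rot: [-0.957, 1.571, 0.51]
contact_force: [-0.1, -0.6, 0.2]
grip_width: 0.3
```

```bash
python3 - <<'E'
from h import *
p=capture("wrist"); cv2.imwrite("pics/e1.png",cv2.resize(p["pixels"][40:240,120:390,::-1],None,fx=2.95,fy=2.95,interpolation=2))
go([485,-20,60],84)
R=np.array(p["R"]);C=-R.T@np.array(p["t"]);print(C,R[2])
for z,n in ((80,"mid"),(84,"small")): print(n,proj(p,[599,5,z]))
E
```

```text
pos [620.9 -36.4 165.9] jaw 84.0 tilt [ 0.001 -0.    -1.   ] grip 0.5 F [ 0.3 -0.2 -0.5] t 51.38 q [-0.18  0.57  1.33  0.    1.24 -1.65]
  -> shift [3.52 4.57 0.07] turn 0.01
[551.44324178 -29.64338174 324.34353496] [ 0.26168399 -0.02716331 -0.96477129]
mid [306.06139445 163.1091603 ]
small [306.88586349 164.05500578]
```

View pics/e1.png

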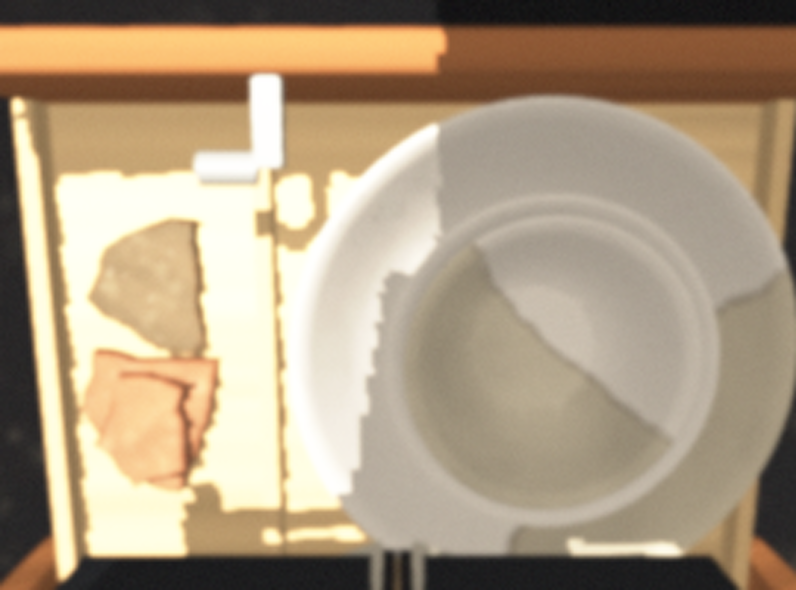

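```bash
python3 - <<'E'
from h import *
go([487,-23.8,70],84)
E
```

```text
pos [620.9 -36.4 165.9] jaw 84.0 tilt [ 0.001 -0.    -1.   ] grip 0.5 F [ 0.3 -0.2 -0.5] t 51.38 q [-0.18  0.57  1.33  0.    1.24 -1.65]
  -> shift [ 3.19  4.49 -0.05] turn 0.01
```

Call:
send_rows --series "-1 0 1.5 0 0; -1 0 3 -0.05 0; -1 0 4.5 -0.05 0; -1 0 4.5 -0.05 0; -1 1.5 4.5 -0.05 0; -1 3.1 4.5 -0.05 0; -1 3.2 4.5 -0.05 0; -1 3.2 4.5 -0.05 0"

```text
time: 52.38
tool_pos: [488.1, -24.1, 70.1]
tcp_rot: [-1.634, 1.568, -0.167]
contact_force: [-0.3, 0.3, 0.9]
grip_width: 0.3
```

```bash
python3 - <<'E'
from h import *
go([505,-26,70],84)
p=capture("scene"); cv2.imwrite("pics/p1.png",cv2.resize(p["pixels"][110:290,160:400,::-1],None,fx=3.3,fy=3.3,interpolation=2))
E
```

```text
pos [488.1 -24.1  70.1] jaw 84.0 tilt [ 0.003 -0.    -1.   ] grip 0.3 F [-0.3  0.3  0.9] t 52.38 q [-0.21  0.47  1.83  0.    0.84 -1.67]
  -> shift [ 0.01 -0.57 -0.  ] turn 0.01
```

View pics/p1.png

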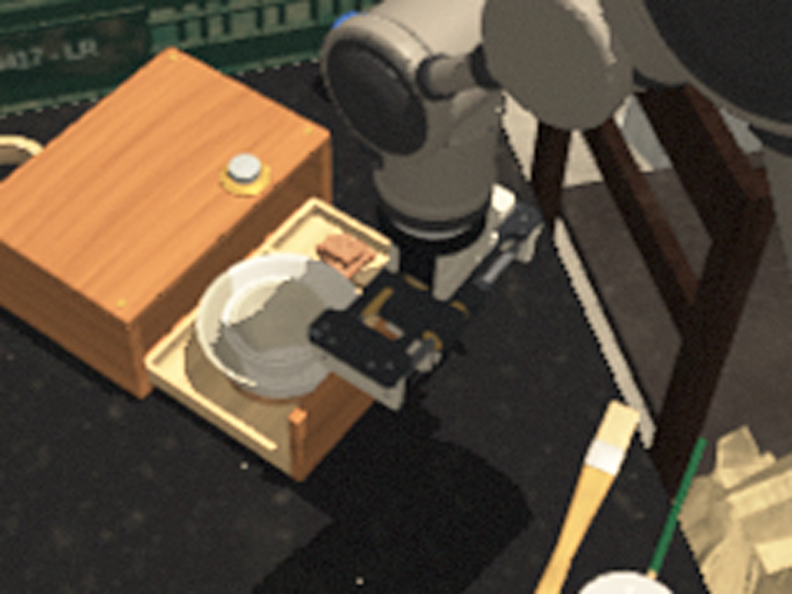

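Call:
send_rows --series "-1 0 -0.25 0 0; -1 0 -0.45 0 0; -1 0 -0.55 0 0; -1 0 -0.65 0 0; -1 0 -0.8 0 0; -1 0 -0.95 0 0; -1 0 -1.15 0 0; -1 0 -1.35 0 0"

```text
time: 53.42
tool_pos: [525.4, -27.8, 68.4]
tcp_rot: [1.517, 1.567, 2.984]
contact_force: [-5.8, 0.1, 3.8]
grip_width: 0.3
```

Call:
send_rows --series "-1 0 -0.2 0 0; -1 0 -0.4 0 0; -1 0 -0.6 0 0; -1 0 -0.8 0 0; -1 0 -1 0 0; -1 0 -1.2 0 0; -1 0 -1.4 0 0; -1 0 -1.6 0 0"

```text
time: 54.42
tool_pos: [573.0, -32.8, 68.4]
tcp_rot: [1.528, 1.567, 2.994]
contact_force: [-7.3, 0.6, 4.7]
grip_width: 0.4
```

```bash
python3 - <<'E'
from h import *
go([505,-26,70],84)
p=capture("scene"); cv2.imwrite("pics/p2.png",cv2.resize(p["pixels"][110:290,160:400,::-1],None,fx=3.3,fy=3.3,interpolation=2))
E
```

```text
pos [573.  -32.8  68.4] jaw 84.0 tilt [-0.004  0.001 -1.   ] grip 0.4 F [-7.3  0.6  4.7] t 54.42 q [-0.19  0.6   1.58 -0.    0.97 -1.66]
  -> shift [-0.04  2.28 -0.01] turn 0.01
```

View pics/p2.png

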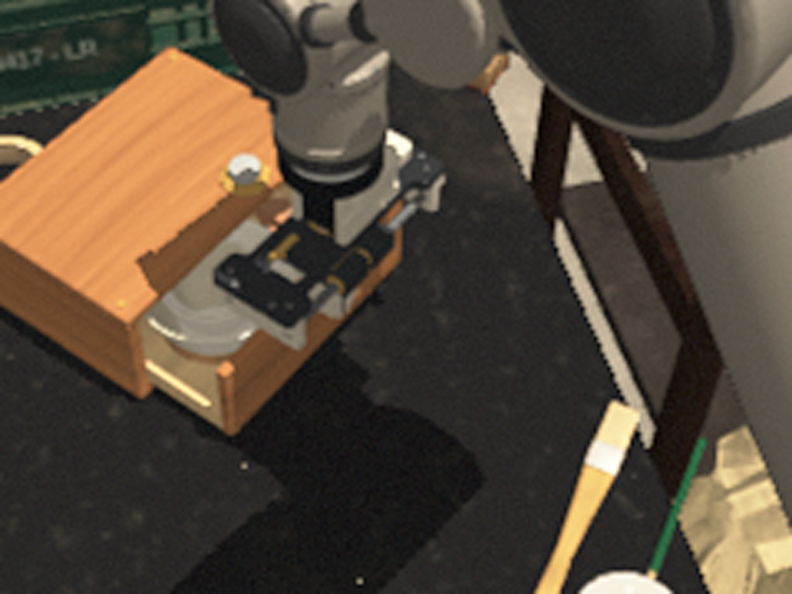

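Call:
send_rows --series "-1 0 -0.2 0 0; -1 0 -0.4 0 0; -1 0 -0.6 0 0; -1 0 -0.8 0 0; -1 0 -1 0 0; -1 0 -1.2 0 0; -1 0 -1.4 0 0; -1 0 -1.6 0 0"

```text
time: 55.48
tool_pos: [620.6, -37.8, 68.3]
tcp_rot: [1.536, 1.566, 3.003]
contact_force: [-7.9, 0.3, 4.1]
grip_width: 0.3
```

Call:
send_rows --series "-1 0 -0.15 0 0; -1 0 -0.3 0 0; -1 0 -0.45 0 0; -1 0 -0.6 0 0; -1 0 -0.75 0 0; -1 0 -0.85 0 0"

```text
time: 56.22
tool_pos: [644.2, -40.2, 68.2]
tcp_rot: [1.558, 1.562, 3.025]
contact_force: [-16.1, 1.0, 10.4]
grip_width: 0.1
```

```bash
python3 - <<'E'
from h import *
go([660,-42,70],84)
p=capture("scene"); cv2.imwrite("pics/p3.png",cv2.resize(p["pixels"][110:290,160:400,::-1],None,fx=3.3,fy=3.3,interpolation=2))
E
```

```text
pos [644.2 -40.2  68.2] jaw 84.1 tilt [-0.009  0.001 -1.   ] grip 0.1 F [-16.1   1.   10.4] t 56.23 q [-0.18  0.71  1.35 -0.    1.09 -1.65]
  -> shift [-0.06 -0.53 -0.01] turn 0.01
```

View pics/p3.png

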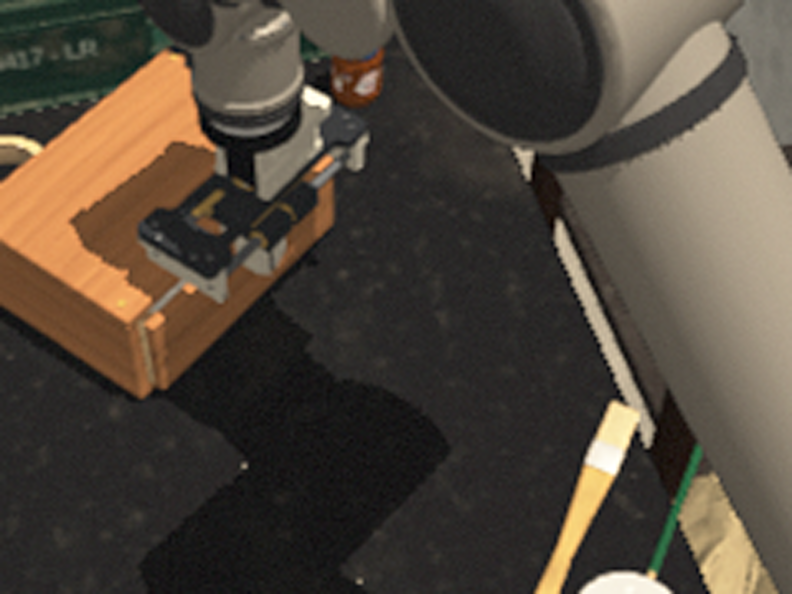

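Call:
send_rows --series "-1 0 -0.05 0 0; -1 0 -0.1 0 0; -1 0 -0.1 0 0"

```text
time: 56.65
tool_pos: [648.4, -40.7, 68.3]
tcp_rot: [1.546, 1.566, 3.013]
contact_force: [-7.8, -0.2, 5.4]
grip_width: 0.3
```

```bash
python3 - <<'E'
from h import *
go([660,-42,70],84)
p=capture("wrist"); cv2.imwrite("pics/p4w.png",p["pixels"][:,:,::-1])
p=capture("scene"); cv2.imwrite("pics/p4.png",cv2.resize(p["pixels"][150:240,160:280,::-1],None,fx=6,fy=6,interpolation=2))
E
```

```text
pos [648.4 -40.7  68.3] jaw 84.0 tilt [-0.005  0.001 -1.   ] grip 0.3 F [-7.8 -0.2  5.4] t 56.65 q [-0.18  0.72  1.34 -0.    1.09 -1.65]
  -> shift [-0.06 -0.39 -0.  ] turn 0.01
```

View pics/p4.png

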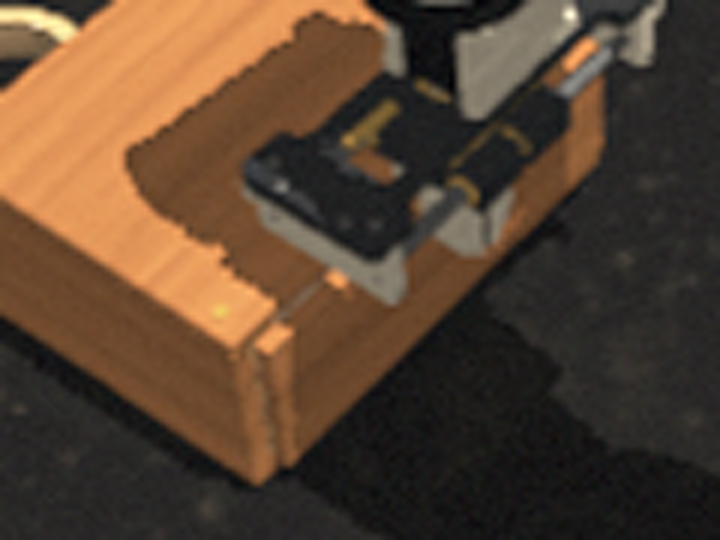

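View pics/p4w.png

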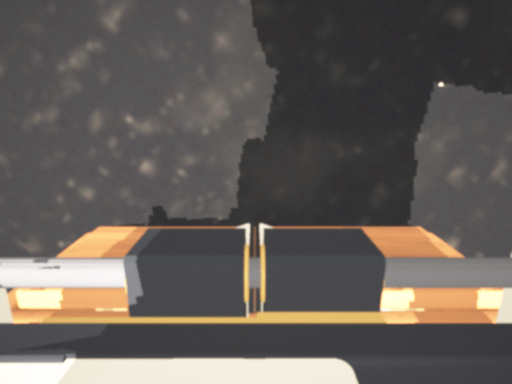

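Call:
send_rows --series "-1 0 -0.08 0 0; -1 0 -0.16 0 0; -1 0 -0.22 0 0; -1 0 -0.28 0 0; -1 0 -0.28 0 0"

```text
time: 57.38
tool_pos: [656.1, -41.5, 68.3]
tcp_rot: [1.558, 1.564, 3.025]
contact_force: [-11.5, 0.8, 7.8]
grip_width: 0.4
```

Call:
send_rows --series "-1 0 -0.06 0 0; -1 0 -0.12 0 0; -1 0 -0.12 0 0"

```text
time: 57.75
tool_pos: [655.8, -41.4, 68.3]
tcp_rot: [1.568, 1.555, 3.035]
contact_force: [-27.0, 0.9, 15.2]
grip_width: 0.5
```

```bash
python3 - <<'E'
from h import *
go([660,-42,70],84)
p=capture("scene"); cv2.imwrite("pics/p5.png",cv2.resize(p["pixels"][150:240,160:280,::-1],None,fx=6,fy=6,interpolation=2))
E
```

```text
pos [655.8 -41.4  68.3] jaw 84.1 tilt [-0.016  0.002 -1.   ] grip 0.5 F [-27.    0.9  15.2] t 57.75 q [-0.18  0.74  1.3  -0.    1.12 -1.65]
  -> shift [-0.06 -0.14 -0.  ] turn 0.01
```

View pics/p5.png

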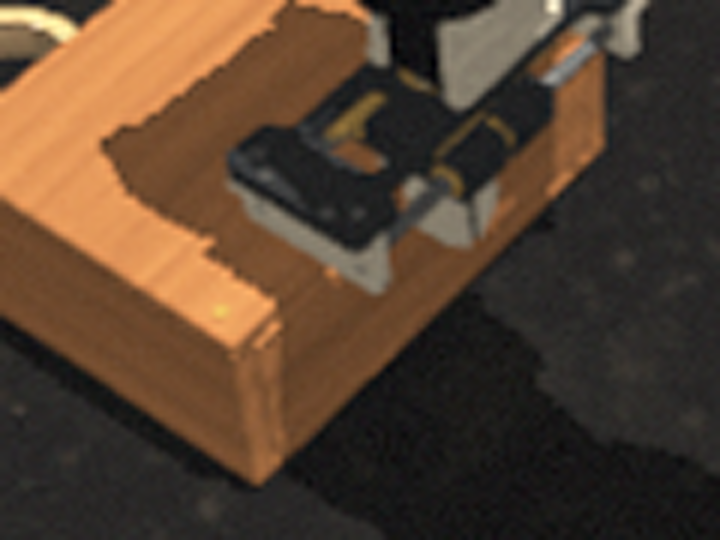

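Call:
send_rows --series "-1 0 0.1 0 0; -1 0 0.2 0 0; -1 0 0.4 0 0; -1 0 0.8 0 0; -1 0 1.5 0 0; -1 0 2.5 0 0; -1 -1 3.5 0 0; -1 -1.5 4.5 0 0"

```text
time: 58.8
tool_pos: [528.2, -28.2, 114.8]
tcp_rot: [-1.607, 1.568, -0.14]
contact_force: [0.2, -0.2, 0.5]
grip_width: 0.6
```

```bash
python3 - <<'E'
from h import *
go([660,-42,70],84)
p=capture("scene"); cv2.imwrite("pics/p6.png",cv2.resize(p["pixels"][110:260,130:330,::-1],None,fx=4,fy=4,interpolation=2)); print(place_of(p,"drawer_front"),place_of(p,"catch_top"))
E
```

```text
pos [528.2 -28.2 114.8] jaw 84.0 tilt [ 0.003 -0.    -1.   ] grip 0.6 F [ 0.2 -0.2  0.5] t 58.8 q [-0.2   0.46  1.67  0.    1.   -1.67]
  -> shift [ 1.5  -4.41 -0.  ] turn 0.01
[{'point': [666.4, -34.9, 53.8], 'score': 0.72}] [{'point': [686.9, -85.1, 125.2], 'score': 0.65}]
```

View pics/p6.png

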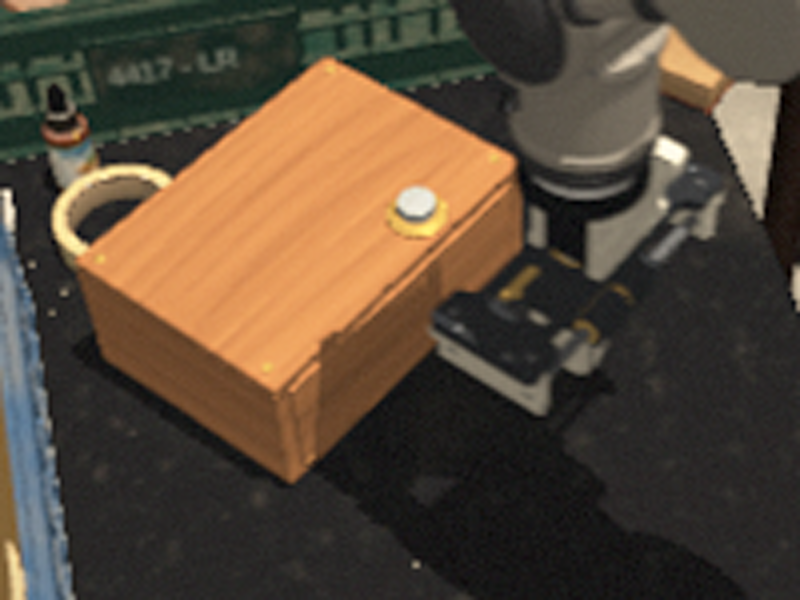

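Call:
send_rows --series "-1 -1 1 3 0; -1 -2.5 2 5 0; -1 -3.5 2.5 7 0; -1 -3.5 2.5 8 0; -1 -3.5 2.5 8 0; -1 -3.5 2.5 8 0"

```text
time: 59.7
tool_pos: [479.4, 220.1, 218.6]
tcp_rot: [-1.113, 1.569, 0.357]
contact_force: [-0.6, -1.2, -0.2]
grip_width: 0.3
```

```bash
python3 - <<'E'
from h import *
p=capture("scene"); img=p["pixels"][:,:,::-1]; cv2.imwrite("pics/f1.png",img); print(place_of(p,"drawer_front"))
for t in ("sherd_a_c","sherd_b_c","sherd_c_c","large_bowl_c","small_bowl_c","amber_jar","block"): print(t,[(np.round(q["point"],1).tolist(),round(q["score"],2)) for q in place_of(p,t)[:2]])
a=cv2.imread("pics/scene0.png")
s=slice(120,235),slice(140,270)
cv2.imwrite("pics/f2.png",np.hstack([cv2.resize(x[s],None,fx=3,fy=4,interpolation=2) for x in (a,img)]))
p=capture("top"); cv2.imwrite("pics/f1t.png",p["pixels"][:,:,::-1]); print(place_of(p,"drawer_front"))
print(get_obs()["tool_pos"],get_obs()["time"])
E
```

```text
[]
sherd_a_c []
sherd_b_c []
sherd_c_c []
large_bowl_c []
small_bowl_c []
amber_jar [([719.6, -314.9, 6.7], 0.5)]
block [([646.2, -400.7, -0.8], 0.5)]
[{'point': [668.1, -40.4, 53.4], 'score': 0.59}]
[478.73833982 217.90408673 218.62357426] 60.25
```

View pics/f1.png

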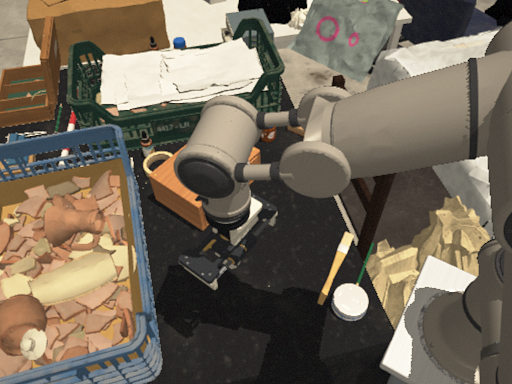

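View pics/f2.png

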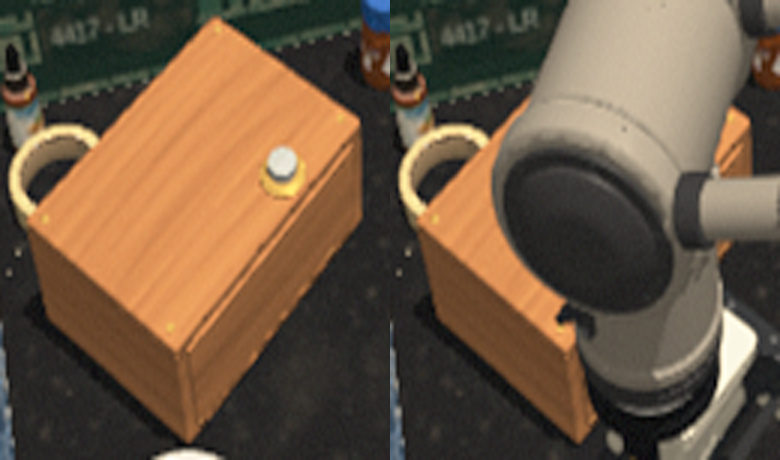

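```bash
python3 - <<'E'
import cv2,numpy as np
a=cv2.imread("pics/scene0.png")[110:260,130:330]; a=cv2.resize(a,None,fx=4,fy=4,interpolation=2); b=cv2.imread("pics/p6.png")
s=slice(150,500),slice(220,560)
cv2.imwrite("pics/cmp.png",np.hstack([a[s],b[s]]))
E
```

```text
(no output)
```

View pics/cmp.png

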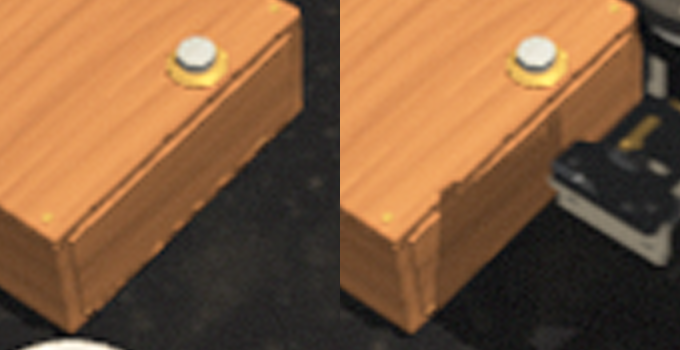

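View pics/f1t.png

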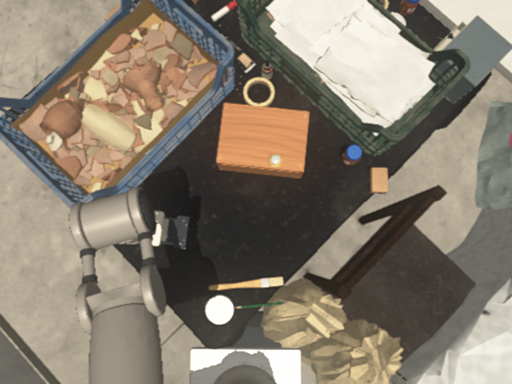

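The drawer front looks flush, just as at the start. The case in the top picture at (263,140) is closed, the table is clear, and the jar (352,153) and block (379,180) have not moved. I'll hand in.

```bash
python3 - <<'E'
from plant import *
print(close_job())
E
```

```text
the job is handed in; nothing more can be done
None
```

The job is done and handed in at about 60 s of the 210 s allowed. I pressed the catch and the drawer sprang out. The large bowl then went into the cork ring, the middle bowl into it, and the small bowl into that. All three sherds went into the narrow bay, with sherd c lying on top of sherd a. I then pushed the drawer home until it met the stop.

**Before closing:** a wrist picture from above showed the three bowls concentric and level, and all three sherds inside the bay.

**After closing:** the drawer front looked the same in the scene picture as at the start, and the finder put it at x ≈ 666–668 mm (665–669 mm at the start). The table is clear, and the jar and block are where they were, within the finder's error.

**What went less smoothly:**
- My second move used the wrong tool axes and overshot high above the case; it touched nothing.
- The force reading jumped to about 17 N sideways for a moment while gripping sherd b, and I did not find out why.
- The middle and small bowls and the sherds were dropped from about 5–15 mm.
- While closing, the push rose to 16 N about 12 mm before the end, then fell and carried on. It reached 27 N (about 31 N counting the upward part) against the stop.
- In the final scene picture the arm hid the drawer front, so the flush check there relies on a picture taken about a second earlier. I could not look at the contents once the drawer was closed.

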